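Turn a square module against a corner post and dock it

TASK

Push the square black module against the docking station's red-tipped corner post to swing it a quarter turn clockwise (seen from above), until it lies flush along the fence with its brass contacts towards the contact shuttle. Then slide it along the fence to push the shuttle in, and press the module home on the end stop with a steady push of about 12 N for about a second. Keep it flat on the mat, stay below 25 N throughout, leave everything else on the bench alone, and let go with the module fully home.

Things in the scene. Friction and masses are not known exactly. Their poses are not given: they have to be found in the camera images.
- module: the square module: black box 100 x 100 mm, 45 mm high, 0.35 to 0.7 kg, too wide to grasp, silvery ribbed top. Loose; 2 to 5 N slides it on the blue mat (mat top 2 mm above the work surface). Origin at the centre of its underside; axes along its sides, z up. Brass contacts on its -x side; an orange stripe along that edge of its top. Its axes start within 0.15 rad of the station's
- lug (a point): foot of the inner corner of the push lug: module x = -34, y = -50 mm. The lug is a block on the module's -y side, 12 mm thick (module x = -46 to -34), sticking out 19 mm (to y = -69), 37 mm high. A finger in the corner between the -y side and the lug's +x face can push the module both towards its +y and its -x without slipping off, so it can be swung round the post
- module_contacts (a point): middle of the lower edge of the module's brass-contact side (50 mm from the module's centre, in its -x direction)
- station: the docking station, fixed to the bench (place and yaw vary, yaw up to 0.2 rad). Origin at the foot of the centre of its corner post, on the mat; z up, x points away from the robot, y to the robot's left. It has a post, a fence from the post to +y, and an end stop across the fence's far end, all rigid. No floor in the nest: the module slides on the mat; a 6 mm base plate lies behind post and fence
- post: the round steel corner post: 16 mm in diameter, 40 mm high, red tip. Origin at the centre of its foot (same as the station's). At the start it stands 5 to 60 mm clear of the module's +y side (the module is on the station's -y side), in front of that side's +x part: the post's centre is about 0 to 40 mm in from the module's +x edge
- fence (a point): middle of the lower edge of the fence's flat face, which looks to station -x (towards the robot) and lies at station x = -8 mm, in line with the post's near side. The fence is polished, slick aluminium, 30 mm high, and runs along y from 16 to 198 mm
- end_stop: the two grey rigid cheeks of the end stop either side of the shuttle, 34 mm high, spanning station x = -115 to -8 mm: their faces look to station -y and lie at y = 133 mm. Origin same as the station's
- nest (a point): where the centre of the module's underside belongs when it is home: station x = -58, y = 83 mm, mat level
- nest_contacts (a point): where module_contacts belongs when the module is home: station x = -58, y = 133 mm
- shuttle_face (a point): middle of the front face of the black contact shuttle between the cheeks (face 56 mm wide, 22 mm high, centre 16 mm above the mat), moves with it
- shuttle (a joint): travel of the contact shuttle along station +y, m: at 0 its face stands 8 mm in front of the end stop's faces; it is level with them at 0.008. Pushing it takes about 3 N; it has no spring and stays where it is left.
- spare_module: a grey square module like the black one but without stripe, leave alone; origin at the centre of its underside
- screwdriver: screwdriver lying on the mat, leave alone; origin at mid-length underneath
- flux_bottle: bottle 40 mm across, 75 mm high, leave alone; origin at the centre of its underside
- screw_jar: jar 48 mm across, 50 mm high, leave alone; origin at the centre of its underside
- parts_dish: steel dish 80 mm across, 28 mm high, leave alone; origin at the centre of its underside
- reel: yellow reel 60 mm across, 40 mm high, leave alone; origin at the centre of its underside
- meter: grey hand meter 140 x 70 x 30 mm, leave alone; origin at the centre of its underside
Not all that is in view belongs to the job. What is shaped like the module but turquoise is not meant.

How it is judged:
On the way, in this order (a step that is already met when the one before it is completed fails the run):
1. the module is pushed against the corner post while part of the way round its quarter turn (contact force between module and post above 0.3 N and angle between the x axis of module and the x axis of station, either way round between 0.4 and 1.2 rad), for 0.1 s.
2. the module has made its quarter turn: square to the fence within 0.1 rad, its face within 6 mm of the fence face, contacts towards the shuttle (angle between the x axis of module and the y axis of station, either way round below 0.1 rad and x of module in the frame of station above -0.064 m and y of module_contacts in the frame of station above 0.03 m), for 0.1 s.
3. the module is home and pressed on the end stop with more than 4 N for 0.5 s (horizontal distance between module and nest below 0.004 m and horizontal distance between module_contacts and nest_contacts below 0.005 m and angle between the x axis of module and the y axis of station, either way round below 0.04 rad and contact force between module and end_stop above 4 N), for 0.5 s.
At the end, for the whole second after the job is handed in: the module is at rest flat on the mat, its centre within 4 mm of the nest, its contact side within 5 mm of the nest's contact point, square within 0.04 rad, and the shuttle is pushed in by more than 6.5 mm (horizontal distance between module and nest below 0.004 m and horizontal distance between module_contacts and nest_contacts below 0.005 m and angle between the x axis of module and the y axis of station, either way round below 0.04 rad and value of joint shuttle above 0.0065 m and height (world z) of module below 0.006 m and angle between module's own z axis and vertical below 0.03 rad and linear speed of module below 0.01 m/s); the robot touches nothing.
It fails at once if a finger presses the module with more than 25 N (contact force between the fingers and module above 25 N).
It fails at once if the module is pressed on the station (post, fence, shuttle or stop) with more than 25 N (contact force between module and station above 25 N).
It fails at once if the module is lifted more than 8 mm off the mat or tipped by more than 0.15 rad (height (world z) of module above 0.01 m or angle between module's own z axis and vertical above 0.15 rad).
It fails at once if another thing on the bench is moved by more than 15 mm (distance of any of spare_module, screwdriver, flux_bottle, screw_jar, parts_dish, reel, meter from where it was at the start of the episode above 0.015 m).
It also fails if it takes over 72 s, if anything falls off the work surface, if the arm or the gripper's body presses on something with over 40 N, if the wrist force passes 120 N, or if a joint passes its speed limit or range.

ROBOT

A 7-joint arm with a two-finger parallel gripper is mounted at the origin on the work surface. World frame = base frame: x ahead of the robot, y to its left, z up, the work surface at z = 0. Lengths are in m, angles in rad, forces in N, time in s.
With the tool pointing down it reaches from about 0.425 to 1.025 m from the base axis. Payload 9.4 kg.
Tool frame: the origin (TCP) lies midway between the tips of the shut fingers; the grasp point (between the pads) lies 19 mm behind it (tcp_to_grasp is the distance from the TCP to the grasp point, in m); x points along the fingers, y is the direction in which the jaws open and shut, and the axes are right-handed (so a half turn about x gives the same grasp; the last joint's range is limited). The gripper opens to 85 mm and grips with 20 to 120 N. Pads are 22 mm wide; open, the fingers measure 114 mm over their backs; the gripper's body (76 mm by 85 mm) begins 54 mm behind the grasp point. The pads swing forward as they close: fully open they stand 13 mm farther back than shut.
Start: joints at [1.073, 0.599, -0.003, 1.599, 0.002, 0.943, -0.08], TCP at [0.296, -0.662, 0.231] pointing down, gripper open.
Joint ranges: [-2.57, 2.57], [-0.35, 1.97], [-1.29, 1.29], [0.11, 2.56], [-1.05, 4.19], [0.11, 1.86], [-2.63, 2.63]. Speed limits (rad/s): [2.22, 2.22, 3.01, 3.01, 3.14, 3.14, 3.14].

INTERFACE

Orientations are given as a unit quaternion [w, x, y, z].
In Python, from station import * gives the robot as it stands. The module is installed in compiled form; this text tells all that it offers.
- The arm moves only by the tool apply_moves, never from a script. Its arguments are lists of equal length, an entry for each row: "gripper": the opening, from 0 (shut) to 1 (fully open); "slide": the shift along the tool's x, y, z in m, a list of three; "delta_rot": the turn, a rotation vector about the tool's x, y, z in degrees, a list of three. In form: {"gripper": [gripper, ...], "slide": [[x, y, z], ...], "delta_rot": [[ax, ay, az], ...]}. A call has 1 to 5 rows; each row shifts and turns the commanded pose from where the row before left it, along the tool's axes as they then stand; what a row does not reach is not made up. A row lasts 1/10 s, in which the tool goes at most 50 mm and 8.59 degrees, less where a joint would pass 70% of its speed; a pose out of reach is approached as far as the arm can. A call with a gripper value outside its range is refused whole. The fingers move at their own pace and stop on an object; the grip force is fixed at half the most. Time passes only in rows, so rows that do not move let the fingers close. It gives the time, the measured TCP pose, the force and the opening at its end, in the units of the state.
- get_obs(): the state, without advancing time (a new reading comes with each control period).
- camera(name): name is "side" or "top"; returns a dict with "img" (420x560x3 uint8, red, green, blue), "fx", "fy", "cx", "cy" (pixels), "R" (3x3) and "t" (3): a world point X has camera coordinates R X + t. Camera axes: x right, y down, z forward; pixel columns grow to the right and rows downward; lengths in m; the calibration is good to about 2 mm. A picture is of the moment at which its call begins. There is no depth.
- finish_job(): hands the job in, once; it reports no verdict.
Trained networks look in a picture, given as the dict that the camera call returned (one of the last four; its "shot" number tells which), for a name from the list of things; names that differ only in an ending like _2 or _b are one class to them, and where a whole thing is asked for, a point or a joint stands for the part that bears it (a point fixed in the world has none). Each returns a list of dicts, best first, with "score" (0 to 1); they miss things now and then, are a little off and sometimes report something else, mostly with a low value. They report only what shows in the picture. A call takes as long as a camera call. They do not tell look-alikes from the thing itself.
- look_for(name, picture): "position" ([column, row] in pixels, amid what is visible of it).
- outline_of(name, picture): "mask" (420x560 bool, what is visible of it) and "position" ([column, row] in pixels, amid what is visible of it).
The state is a dict: "t": time; "q": joint angles; "qvel": joint speeds; "effort": joint torques, N m; "eef_pos": TCP position; "eef_rot": TCP orientation; "force": force on the tool from outside, world axes, zero at the start; "ft_torque": the same for the moment, N m; "finger_gap": finger opening in m.
Only numpy, scipy, OpenCV 4.12 (cv2) and the standard library are available. Lean on these libraries where they do the work, as an engineer would, in place of code of your own. Each camera call takes 0.05 s, during which the arm holds its last target.

## Working session

There is one attempt and no reset: what is moved stays moved. The work goes in short steps, Python scripts to look and compute and a tool call to move; the robot and the scene stay as the last step left them, time stands still between calls to the robot, and variables do not carry over. Pictures are saved under pics/ and viewed, and the job is handed in when it is done.

Besides the shell and the picture viewer there is one more tool, called after ">>>" as name(argument=value, ...) on one line, values as JSON. apply_moves: Moves the arm, as the interface text tells. Its arguments: {"type":"object","properties":{"gripper":{"type":"array","items":{"type":"number"}},"slide":{"type":"array","items":{"type":"array","items":{"type":"number"}}},"delta_rot":{"type":"array","items":{"type":"array","items":{"type":"number"}}}},"required":["gripper","slide","delta_rot"]}

```bash
mkdir -p pics; python3 - <<'E'
from station import *
import cv2,numpy as np
o=get_obs();print({k:np.round(v,3) for k,v in o.items()})
for n in ("top","side"):
    p=camera(n);cv2.imwrite(f"pics/{n}0.png",p["img"][:,:,::-1]);print(n,p["fx"],p["fy"],p["cx"],p["cy"],np.round(p["R"],4),np.round(p["t"],4))
    for k in ("module","post","fence","lug","module_contacts","end_stop","nest","shuttle_face","station","spare_module"):
        print(k,[(round(d["score"],2),np.round(d["position"])) for d in look_for(k,p)[:3]])
E
```

```text
{'t': np.float64(0.0), 'q': array([ 1.073,  0.6  , -0.003,  1.6  ,  0.002,  0.943, -0.08 ]), 'qvel': array([ 0.002,  0.   , -0.001,  0.   ,  0.   ,  0.001, -0.001]), 'effort': array([ 1.0000e-03, -7.7644e+01,  1.5650e+00, -2.5800e+01,  1.2000e-02,
        9.0000e-03,  0.0000e+00]), 'eef_pos': array([ 0.296, -0.661,  0.23 ]), 'eef_rot': array([-0.147, -0.691, -0.148,  0.692]), 'force': array([-0.15 ,  0.226, -0.058]), 'ft_torque': array([-0.002,  0.024, -0.015]), 'finger_gap': np.float64(0.086)}
top 418.9910279385911 418.9910279385911 274.45785697081817 202.56806430514334 [[ 0.0017 -1.      0.0092]
 [-0.988  -0.0031 -0.1543]
 [ 0.1543 -0.0088 -0.988 ]] [0.0283 0.5339 1.1042]
module [(0.88, array([334., 200.])), (0.84, array([369., 269.])), (0.71, array([335., 139.]))]
post [(0.57, array([297., 184.]))]
fence [(0.79, array([247., 182.]))]
lug [(0.89, array([334., 200.])), (0.64, array([368., 273.])), (0.57, array([338., 138.]))]
module_contacts [(0.77, array([373., 270.])), (0.68, array([332., 198.])), (0.6, array([336., 137.]))]
end_stop [(0.59, array([238., 216.]))]
nest [(0.87, array([246., 187.]))]
shuttle_face [(0.73, array([244., 206.])), (0.55, array([446., 273.]))]
station [(0.87, array([244., 184.]))]
spare_module [(0.56, array([154., 195.]))]
side 464.12525445151687 464.12525445151687 279.2905806238437 209.43035211113917 [[ 0.9172 -0.3984 -0.0084]
 [-0.2583 -0.5781 -0.774 ]
 [ 0.3035  0.7121 -0.6331]] [-0.5006  0.1785  1.3942]
module [(0.86, array([248., 280.])), (0.86, array([353., 224.])), (0.58, array([349., 297.]))]
post []
fence []
lug [(0.94, array([247., 285.])), (0.56, array([352., 227.]))]
module_contacts [(0.59, array([356., 224.]))]
end_stop []
nest []
shuttle_face []
station []
spare_module []
```

View pics/top0.png

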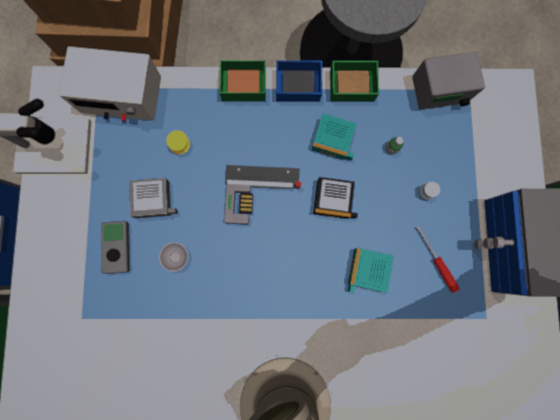

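View pics/side0.png

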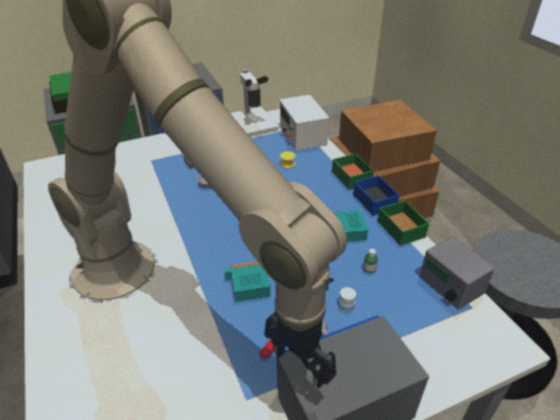

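```bash
python3 - <<'E'
import cv2
a=cv2.imread("pics/top0.png")[120:310,190:430]
cv2.imwrite("pics/top0c.png",cv2.resize(a,None,fx=3.3,fy=3.1,interpolation=cv2.INTER_CUBIC)[:600,:800])
a=cv2.imread("pics/side0.png")[170:350,180:420]
cv2.imwrite("pics/side0c.png",cv2.resize(a,None,fx=3.3,fy=3.3,interpolation=cv2.INTER_CUBIC)[:600,:800])
E
```

```text
(no output)
```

View pics/top0c.png

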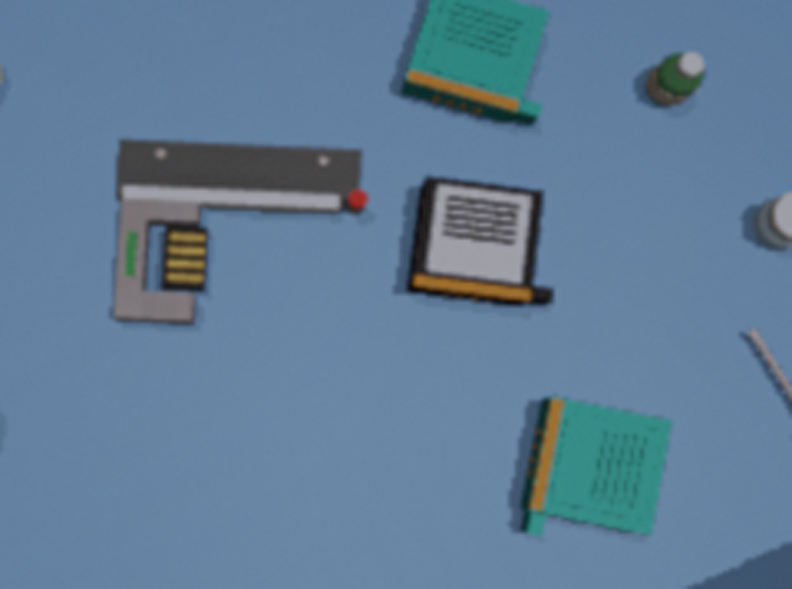

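View pics/side0c.png

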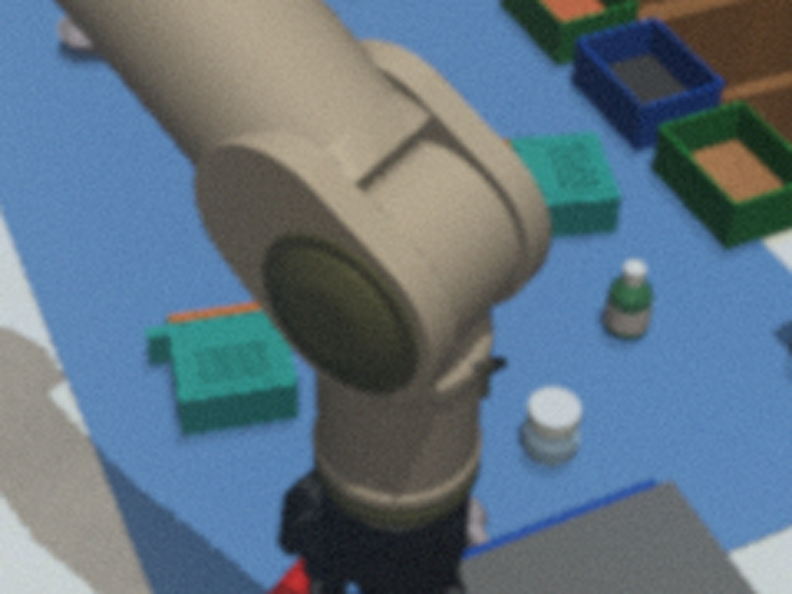

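```bash
cat > h.py <<'E'
from station import *
import cv2,numpy as np
from scipy.optimize import minimize
from scipy.spatial.transform import Rotation as Rn
def proj(p,X):
    c=np.asarray(X)@np.array(p["R"]).T+np.array(p["t"]); return np.c_[p["fx"]*c[:,0]/c[:,2]+p["cx"],p["fy"]*c[:,1]/c[:,2]+p["cy"]]
def back(p,uv,z):
    d=np.array([(uv[0]-p["cx"])/p["fx"],(uv[1]-p["cy"])/p["fy"],1.]);R=np.array(p["R"]);t=np.array(p["t"])
    o=-R.T@t;d=R.T@d;return o+d*(z-o[2])/d[2]
def box(x0,x1,y0,y1,z0,z1): return np.array([[x,y,z] for x in(x0,x1) for y in(y0,y1) for z in(z0,z1)])
MOD=[box(-.05,.05,-.05,.05,0,.045),box(-.046,-.034,-.069,-.05,0,.037)]
def rend(p,boxes,pose,S=4,sh=(420,560)):
    x,y,a=pose;c,s=np.cos(a),np.sin(a);m=np.zeros((sh[0]*S,sh[1]*S),np.uint8)
    for b in boxes:
        X=np.c_[x+c*b[:,0]-s*b[:,1],y+s*b[:,0]+c*b[:,1],b[:,2]+.002]
        uv=((proj(p,X)+.5)*S-.5).astype(np.float32)
        cv2.fillConvexPoly(m,np.round(cv2.convexHull(uv)*16).astype(np.int32),1,shift=4)
    return cv2.resize(m.astype(np.float32),(sh[1],sh[0]),interpolation=cv2.INTER_AREA)
def fit(p,mask,boxes,x0):
    w=mask.astype(np.float32)
    f=lambda v:np.abs(rend(p,boxes,v)-w).sum()
    best=None
    for da in(-.1,0,.1):
        s=np.array([x0[0],x0[1],x0[2]+da]);sim=np.array([s,s+[.01,0,0],s+[0,.01,0],s+[0,0,.1]])
        r=minimize(f,s,method="Nelder-Mead",options=dict(initial_simplex=sim,xatol=1e-4,fatol=.1))
        if best is None or r.fun<best.fun:best=r
    return best.x,best.fun,w.sum()
def modpose(p,x0,near):
    L=outline_of("module",p);L=[d for d in L if np.hypot(*(np.array(d["position"])-near))<15]
    return fit(p,L[0]["mask"],MOD,x0)
def Rt(o): 
    q=o["eef_rot"];return Rn.from_quat([q[1],q[2],q[3],q[0]]).as_matrix()
E
python3 - <<'E'
from h import *
o=get_obs();print(np.round(Rt(o),3))
p=camera("top")
print("mod",[np.round(v,4) for v in modpose(p,[*back(p,(334,198),.03)[:2],0],(334,199))])
for n in("station","post","end_stop","fence","shuttle_face"):
    for d in outline_of(n,p)[:2]:
        m=d["mask"];r,c=np.nonzero(m);print(n,round(d["score"],2),d["position"],m.sum(),r.min(),r.max(),c.min(),c.max())
        cv2.imwrite(f"pics/m_{n}.png",cv2.resize(m[120:310,190:430].astype(np.uint8)*255,None,fx=3.3,fy=3.1,interpolation=0))
im=p["img"].astype(int);red=(im[...,0]>120)&(im[...,1]<80)&(im[...,2]<80);r,c=np.nonzero(red[150:215,270:320]);w=(im[...,0]-im[...,1])[150:215,270:320][r,c]
uv=((c*w).sum()/w.sum()+270,(r*w).sum()/w.sum()+150);print("tip",uv,back(p,uv,.04))
E
```

```text
[[-0.     0.409 -0.913]
 [-0.    -0.913 -0.409]
 [-1.     0.     0.   ]]
mod [array([ 0.5512, -0.1343, -0.1359]), np.float64(42.25), np.float32(1494.0)]
station 0.72 [245.5, 184.2] 2302 165 224 225 301
station 0.71 [334.1, 201.5] 1422 178 218 313 357
post 0.44 [298.3, 185.2] 24 182 187 296 300
end_stop 0.67 [238.7, 213.6] 281 184 224 233 250
fence 0.65 [116.6, 245.3] 1462 221 273 101 130
fence 0.56 [246.3, 181.8] 2371 165 223 225 300
shuttle_face 0.59 [241.5, 206.1] 277 193 213 239 252
tip (np.float64(297.8523831559463), np.float64(183.5608514576585)) [ 0.58724915 -0.03480811  0.04      ]
```

```bash
python3 - <<'E'
from h import *
p=camera("top")
g=cv2.cvtColor(p["img"],cv2.COLOR_RGB2GRAY).astype(float)
ed=[]
for c in range(232,291):
    col=g[176:198,c];d=np.diff(col);i=np.argmin(d)   # bright->dark going down
    if 0<i<len(d)-1:
        a,b,e=d[i-1],d[i],d[i+1];den=a-2*b+e;sub=i+(.5*(a-e)/den if den else 0)
    ed.append((c,176+sub+.5))
ed=np.array(ed);k=np.polyfit(ed[:,0],ed[:,1],1)
for _ in range(3):
    r=ed[:,1]-np.polyval(k,ed[:,0]);g2=np.abs(r)<.7;k=np.polyfit(ed[g2,0],ed[g2,1],1)
print(k,g2.sum(),np.std(r[g2]))
A=back(p,(235,np.polyval(k,235)),.032);B=back(p,(290,np.polyval(k,290)),.032);print(A,B)
d=(A-B)[:2];yaw=np.arctan2(-d[0],d[1]);print("yaw",yaw)
x,y=0.5872,-.0348
c,s=np.cos(yaw),np.sin(yaw)
print("fence x in stn:",[(c*(P[0]-x)+s*(P[1]-y)) for P in(A,B)])
for st in [(x,y,yaw)]:
    T=lambda X:np.array([[x+c*a-s*b,y+s*a+c*b,z+.002] for a,b,z in X])
    S=8;u0,v0=215,155
    im=cv2.resize(p["img"][155:230,215:312,::-1],None,fx=S,fy=S,interpolation=cv2.INTER_CUBIC).copy()
    def dr(X,col):
        uv=((proj(p,T(X))-[u0,v0]+.5)*S).astype(int);cv2.polylines(im,[uv],False,col,1)
    dr([(-.008,.016,.03),(-.008,.198,.03)],(0,0,255))
    dr([(-.008,.133,.034),(-.115,.133,.034)],(0,255,0))
    dr([(-.115,.133,.034),(-.115,.19,.034)],(0,255,0))
    th=np.linspace(0,6.3,30);dr(np.c_[.008*np.cos(th),.008*np.sin(th),th*0+.04],(255,255,0))
    dr([(-.086,.125,.027),(-.030,.125,.027)],(255,0,255))
    cv2.imwrite("pics/st.png",im)
E
```

```text
[5.13246259e-02 1.71982469e+02] 44 0.1192130254753299
[0.58688318 0.13907234 0.032     ] [ 0.57944996 -0.01347822  0.032     ]
yaw -0.048687742935003865
fence x in stn: [np.float64(-0.008778551977642894), np.float64(-0.008778551977642894)]
```

View pics/st.png

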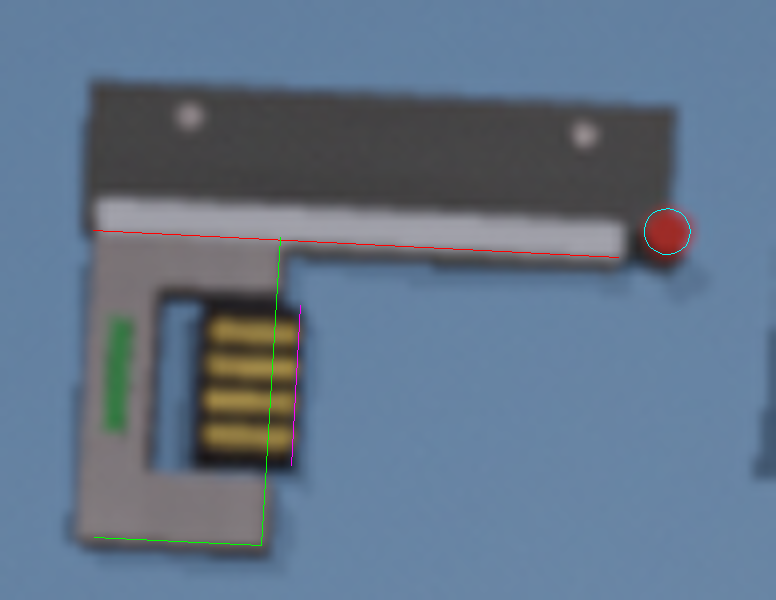

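>>> apply_moves(gripper=[0,0,0,0,0], slide=[[0.01,-0.0276,-0.035],[0.01,-0.0276,-0.035],[0.01,-0.0276,-0.035],[0.01,-0.0276,-0.035],[0.01,-0.0276,-0.035]], delta_rot=[[0,0,0],[0,0,0],[0,0,0],[0,0,0],[0,0,0]])

```text
t: 2.0
eef_pos: [0.4001, -0.4629, 0.1812]
eef_rot: [0.148, 0.692, 0.147, -0.691]
force: [1.2, -0.1, -0.3]
finger_gap: 0.0123
```

>>> apply_moves(gripper=[0,0,0,0,0], slide=[[0.0,-0.0276,-0.035],[0.0,-0.0276,-0.035],[0.0,-0.0276,-0.035],[0.0,-0.0276,-0.035],[0.0,-0.0276,-0.035]], delta_rot=[[0,0,0],[0,0,0],[0,0,0],[0,0,0],[0,0,0]])

```text
t: 2.5
eef_pos: [0.5037, -0.2653, 0.1815]
eef_rot: [0.148, 0.692, 0.148, -0.691]
force: [1.7, -0.0, -0.1]
finger_gap: -0.0003
```

>>> apply_moves(gripper=[0,0,0,0,0], slide=[[0.0,-0.0276,-0.035],[0,0,0],[0,0,0],[0,0,0],[0,0,0]], delta_rot=[[0,0,0],[-8.5,0,0],[-8.5,0,0],[-8.5,0,0],[-8.5,0,0]])

```text
t: 3.0
eef_pos: [0.5238, -0.2272, 0.1814]
eef_rot: [0.346, 0.617, 0.345, -0.617]
force: [-0.5, -0.2, 1.0]
finger_gap: 0.0
```

>>> apply_moves(gripper=[0,0,0,0,0], slide=[[0,0,0],[0,0,0],[0,0,0],[0,0,0],[0,0,0]], delta_rot=[[-8.5,0,0],[-8.5,0,0],[-8.5,0,0],[-8.5,0,0],[-8.5,0,0]])

```text
t: 3.5
eef_pos: [0.5236, -0.2275, 0.1814]
eef_rot: [0.546, 0.45, 0.545, -0.45]
force: [-0.7, -0.2, 0.4]
finger_gap: -0.0003
```

>>> apply_moves(gripper=[0,0,0,0,0], slide=[[0,0,0],[0,0,0],[0,0,0],[0,0,0],[0,0,0]], delta_rot=[[-8.5,0,0],[-8.5,0,0],[-8.5,0,0],[-8.5,0,0],[-8.5,0,0]])

```text
t: 4.0
eef_pos: [0.5236, -0.2276, 0.1814]
eef_rot: [0.672, 0.222, 0.671, -0.222]
force: [-0.7, 0.0, 0.4]
finger_gap: 0.0
```

>>> apply_moves(gripper=[0,0,0,0], slide=[[0.02,0,0],[0.02,0,0],[0.02,0,0],[0.02,0,0]], delta_rot=[[-8.5,0,0],[-8.5,0,0],[-8.5,0,0],[-3.6,0,0]])

```text
t: 4.4
eef_pos: [0.5236, -0.2278, 0.1006]
eef_rot: [0.706, 0.046, 0.705, -0.046]
force: [0.3, -0.4, -0.0]
finger_gap: -0.0002
```

```bash
python3 - <<'E'
from h import *
o=get_obs();print(np.round(Rt(o),3),np.round(o["q"],2),o["eef_pos"])
for n in("top","side"):
    p=camera(n);im=p["img"][:,:,::-1]
    a=im[130:290,250:410] if n=="top" else im[100:320,180:400]
    cv2.imwrite(f"pics/{n}1.png",cv2.resize(a,(600,600),interpolation=cv2.INTER_CUBIC))
    if n=="top":
        L=outline_of("module",p)
        for d in L: print(d["score"],d["position"],d["mask"].sum())
E
```

```text
[[ 0.     0.131  0.991]
 [-0.     0.991 -0.131]
 [-1.     0.     0.   ]] [ 0.74  0.67 -0.64  2.04  0.66  0.65  1.1 ] [ 0.52355534 -0.22779146  0.10055199]
0.69 [336.1, 137.8] 1422
0.65 [337.4, 197.2] 1507
0.53 [116.9, 248.8] 1497
```

View pics/top1.png

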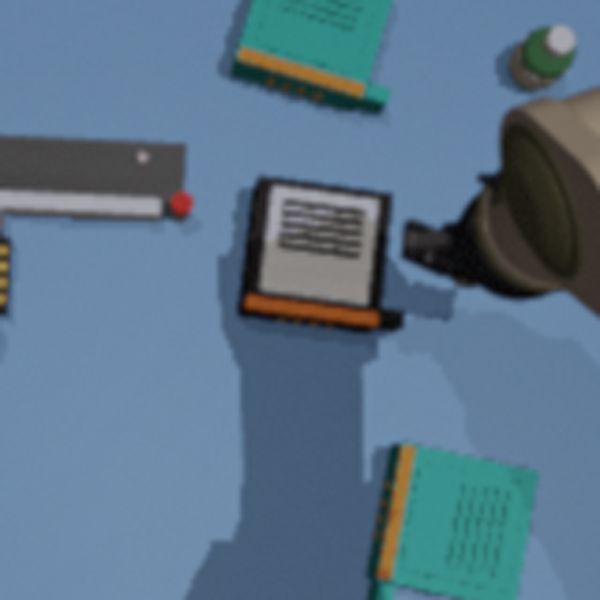

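View pics/side1.png

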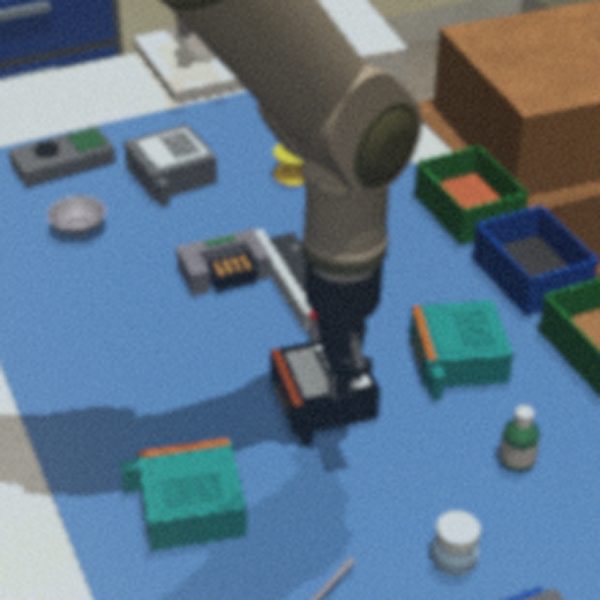

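```bash
cat >> h.py <<'E'
ST=(.5872,-.0352,-.0487)
def overlay(p,pose,name,c0=300,r0=170,w=75,h=60,S=10,tool=None):
    im=cv2.resize(p["img"][r0:r0+h,c0:c0+w,::-1],None,fx=S,fy=S,interpolation=cv2.INTER_CUBIC).copy()
    def dr(X,ps,col):
        c,s=np.cos(ps[2]),np.sin(ps[2]);X=np.array(X);W=np.c_[ps[0]+c*X[:,0]-s*X[:,1],ps[1]+s*X[:,0]+c*X[:,1],X[:,2]+.002]
        cv2.polylines(im,[((proj(p,W)-[c0,r0]+.5)*S).astype(int)],True,col,1)
    e=.05
    dr([(-e,-e,.045),(e,-e,.045),(e,e,.045),(-e,e,.045)],pose,(0,0,255))
    dr([(-.046,-.069,.037),(-.034,-.069,.037),(-.034,-.05,.037),(-.046,-.05,.037)],pose,(0,255,0))
    th=np.linspace(0,6.3,30);dr(np.c_[.008*np.cos(th),.008*np.sin(th),th*0+.04],ST,(255,255,0))
    dr([(-.008,.016,.03),(-.008,.198,.03)],ST,(0,255,255))
    cv2.imwrite(name,im)
def stn(pose):
    c,s=np.cos(ST[2]),np.sin(ST[2]);dx,dy=pose[0]-ST[0],pose[1]-ST[1];return c*dx+s*dy,-s*dx+c*dy
E
python3 - <<'E'
from h import *
p=camera("top")
overlay(p,(.5512,-.1343,-.1359),"pics/ov1.png")
E
```

```text
(no output)
```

View pics/ov1.png

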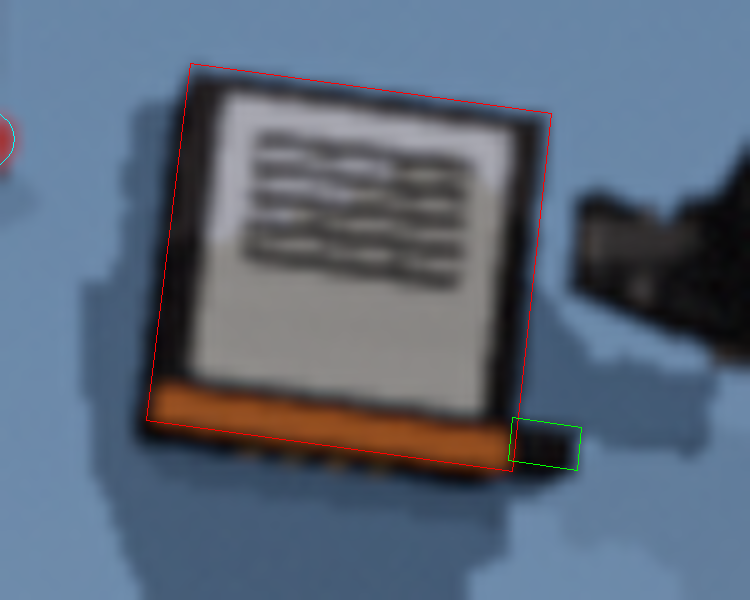

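>>> apply_moves(gripper=[0,0,0,0], slide=[[0.021,0,0],[0.021,0,0],[0.021,0,0],[0.021,0,0]], delta_rot=[[0,0,0],[0,0,0],[0,0,0],[0,0,0]])

```text
t: 5.0
eef_pos: [0.5246, -0.2278, 0.0181]
eef_rot: [0.706, 0.048, 0.705, -0.049]
force: [-0.0, -1.4, -0.5]
finger_gap: -0.0
```

>>> apply_moves(gripper=[0,0,0,0], slide=[[0,0.01,-0.004],[0,0.01,-0.002],[0,0.004,-0.001],[0,0,0]], delta_rot=[[0,0,0],[0,0,0],[0,0,0],[0,0,0]])

```text
t: 5.4
eef_pos: [0.5207, -0.2015, 0.0187]
eef_rot: [0.706, 0.047, 0.705, -0.048]
force: [0.4, -0.1, 0.4]
finger_gap: -0.0002
```

```bash
python3 - <<'E'
from h import *
p=camera("top");o=get_obs();print(o["eef_pos"],o["force"])
overlay(p,(.549,-.1338,-.132),"pics/ov2.png")
E
```

```text
[ 0.52050966 -0.2022766   0.01844242] [ 0.15344876 -0.49247592 -1.03953433]
```

View pics/ov2.png

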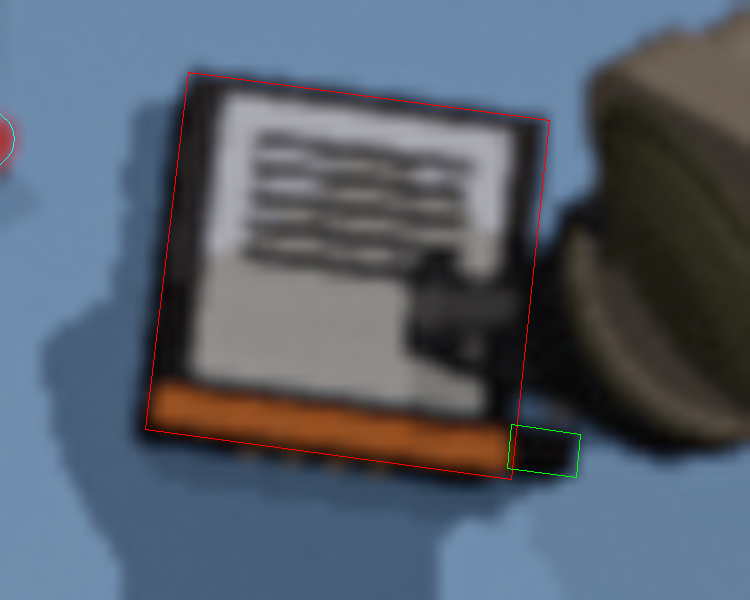

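>>> apply_moves(gripper=[0,0,0,0,0], slide=[[0,0.003,-0.001],[0,0.003,-0.001],[0,0.003,-0.001],[0,0.003,-0.001],[0,0.003,0]], delta_rot=[[0,0,0],[0,0,0],[0,0,0],[0,0,0],[0,0,0]])

```text
t: 5.95
eef_pos: [0.5172, -0.1887, 0.0174]
eef_rot: [0.705, 0.048, 0.706, -0.049]
force: [-2.5, -6.0, 5.2]
finger_gap: -0.0004
```

```bash
python3 - <<'E'
from h import *
p=camera("top");o=get_obs();print(o["eef_pos"],o["force"])
overlay(p,(.549,-.1338,-.132),"pics/ov3.png")
E
```

```text
[ 0.51730896 -0.18802073  0.01741246] [-2.61148165 -4.30603839  3.90012927]
```

View pics/ov3.png

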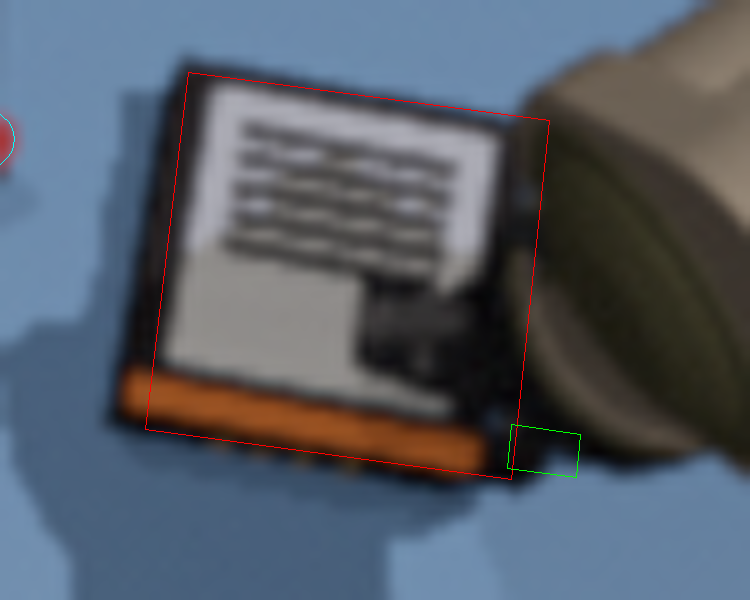

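>>> apply_moves(gripper=[0,0,0,0,0], slide=[[0,0.004,-0.0005],[0,0.004,-0.0005],[0,0.004,-0.0007],[0,0.004,-0.0007],[0,0.004,-0.0008]], delta_rot=[[1.8,0,0],[1.8,0,0],[1.6,0,0],[1.6,0,0],[1.6,0,0]])

```text
t: 6.5
eef_pos: [0.5177, -0.1684, 0.0173]
eef_rot: [0.699, 0.1, 0.7, -0.101]
force: [-3.3, -5.5, 5.1]
finger_gap: 0.0
```

```bash
python3 - <<'E'
from h import *
p=camera("top");o=get_obs();print(o["eef_pos"],o["force"])
overlay(p,(.549,-.1338,-.132),"pics/ov4.png",c0=285)
E
```

```text
[ 0.51792562 -0.1671767   0.01735429] [-2.13352023 -2.81404897  1.85474115]
```

View pics/ov4.png

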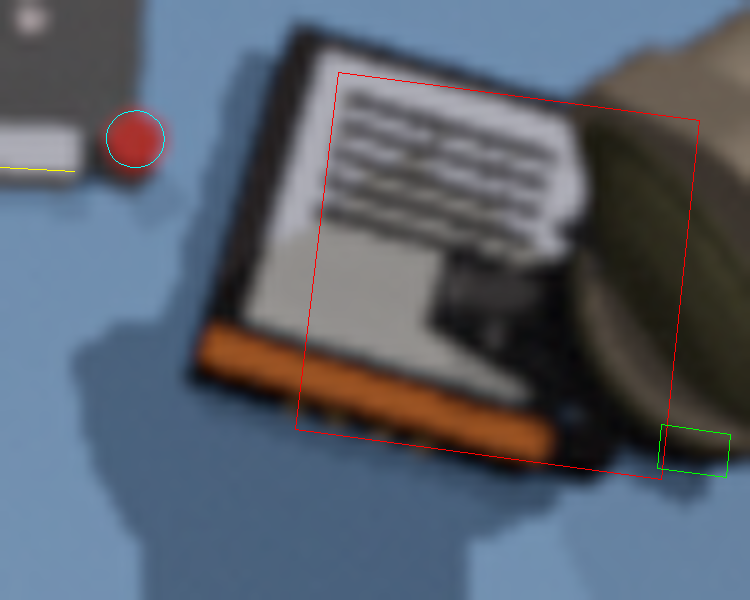

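```bash
cat > plan.py <<'E'
import numpy as np
ST=(.5872,-.0352,-.0487);F=np.array([-.023,-.0645])
R=lambda a:np.array([[np.cos(a),-np.sin(a)],[np.sin(a),np.cos(a)]])
def finger(a,psi,pen=0):
    "module yaw psi (world), post at module (a,.058-pen)"
    c=np.array(ST[:2])-R(psi)@np.array([a,.058-pen]);return c+R(psi)@F,c
def rows(p0,y0,way,n):
    "p0,y0 start finger pos/yaw; way list of (pos,yaw); n rows each"
    out=[]
    for (p1,y1),k in zip(way,n):
        a0=np.array(p0);
        for i in range(k):
            y=y0+(y1-y0)*i/k;d=R(y).T@((np.array(p1)-a0)/k)
            out.append(([0,round(d[1],4),round(d[0],4)],round(-np.degrees((y1-y0)/k),2)))
        p0,y0=p1,y1
    return out
E
python3 - <<'E'
from plan import *
w=[(finger(.005,-.45)[0],-.45)]
for r in rows((.5179,-.1672),-.282,w,[9]):print(r)
print(w)
E
```

```text
([0, np.float64(0.0033), np.float64(-0.002)], np.float64(1.07))
([0, np.float64(0.0033), np.float64(-0.0021)], np.float64(1.07))
([0, np.float64(0.0033), np.float64(-0.0022)], np.float64(1.07))
([0, np.float64(0.0032), np.float64(-0.0022)], np.float64(1.07))
([0, np.float64(0.0032), np.float64(-0.0023)], np.float64(1.07))
([0, np.float64(0.0031), np.float64(-0.0023)], np.float64(1.07))
([0, np.float64(0.0031), np.float64(-0.0024)], np.float64(1.07))
([0, np.float64(0.003), np.float64(-0.0024)], np.float64(1.07))
([0, np.float64(0.003), np.float64(-0.0025)], np.float64(1.07))
[(array([ 0.5087042 , -0.13332574]), -0.45)]
```

>>> apply_moves(gripper=[0,0,0,0,0], slide=[[0,0.0033,-0.002],[0,0.0033,-0.0021],[0,0.0033,-0.0022],[0,0.0032,-0.0022],[0,0.0032,-0.0023]], delta_rot=[[1.1,0,0],[1.1,0,0],[1.1,0,0],[1.1,0,0],[1.1,0,0]])

```text
t: 7.05
eef_pos: [0.5134, -0.148, 0.0172]
eef_rot: [0.694, 0.134, 0.694, -0.134]
force: [-0.8, -4.4, 2.5]
finger_gap: 0.0001
```

```bash
python3 - <<'E'
from h import *
from plan import R as RR,F
p=camera("top");o=get_obs();M=Rt(o);y=np.arctan2(M[1,1],M[0,1])-np.pi/2
c=o["eef_pos"][:2]-RR(y)@F;print(o["eef_pos"],y,c,o["force"])
overlay(p,(*c,y),"pics/ov5.png",c0=280)
E
```

```text
[ 0.51330189 -0.14702794  0.01727145] -0.3802567356236142 [ 0.55859873 -0.09567186] [-2.0683513  -3.46648868  1.85851154]
```

View pics/ov5.png

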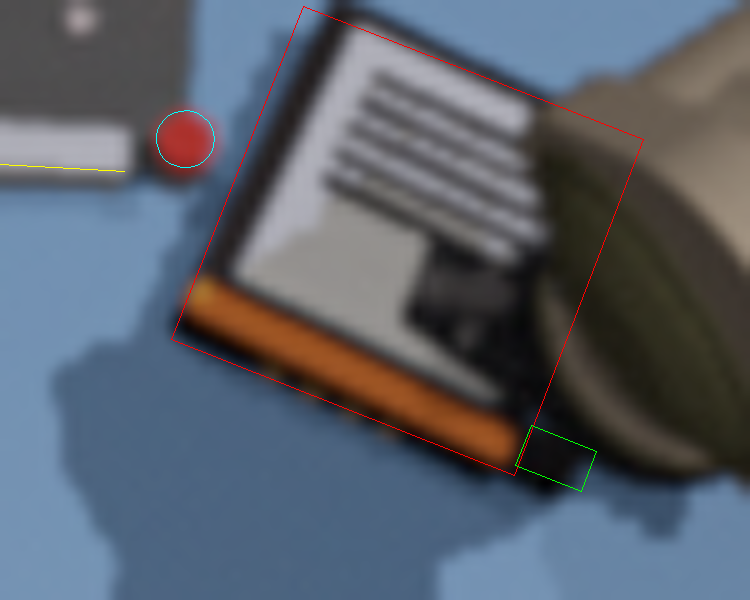

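```bash
cat >> h.py <<'E'
def corners(p,pts,c0,r0,S=10):
    """pts dict name->(crop px); module top corners -> pose by Kabsch"""
    L=dict(tl=(.05,.05),bl=(-.05,.05),br=(-.05,-.05),tr=(.05,-.05))
    A=np.array([L[k] for k in pts]);B=np.array([back(p,(pts[k][0]/S+c0-.5,pts[k][1]/S+r0-.5),.047)[:2] for k in pts])
    a,b=A-A.mean(0),B-B.mean(0);H=a.T@b;y=np.arctan2(H[0,1]-H[1,0],H[0,0]+H[1,1])
    R=np.array([[np.cos(y),-np.sin(y)],[np.sin(y),np.cos(y)]]);c=B.mean(0)-R@A.mean(0)
    print("res mm",np.round((B-c-A@R.T)*1000,1).tolist());return c[0],c[1],y
def inmod(pose,w):
    c,s=np.cos(pose[2]),np.sin(pose[2]);d=np.array(w[:2])-pose[:2];return np.round([c*d[0]+s*d[1],-s*d[0]+c*d[1]],4)
E
python3 - <<'E'
from h import *
p=camera("top");o=get_obs()
ps=corners(p,dict(tl=(342,5),bl=(183,312),br=(515,468)),280,170);print(ps)
print("finger",inmod(ps,o["eef_pos"]),"post",inmod(ps,ST))
overlay(p,ps,"pics/ov6.png",c0=280)
E
```

```text
res mm [[-3.1, -0.5], [0.9, 0.2], [2.2, 0.3]]
(np.float64(0.5603684029477527), np.float64(-0.1008759227953371), np.float64(-0.45314755041246124))
finger [-0.022  -0.0622] post [-0.0046  0.0708]
```

View pics/ov6.png

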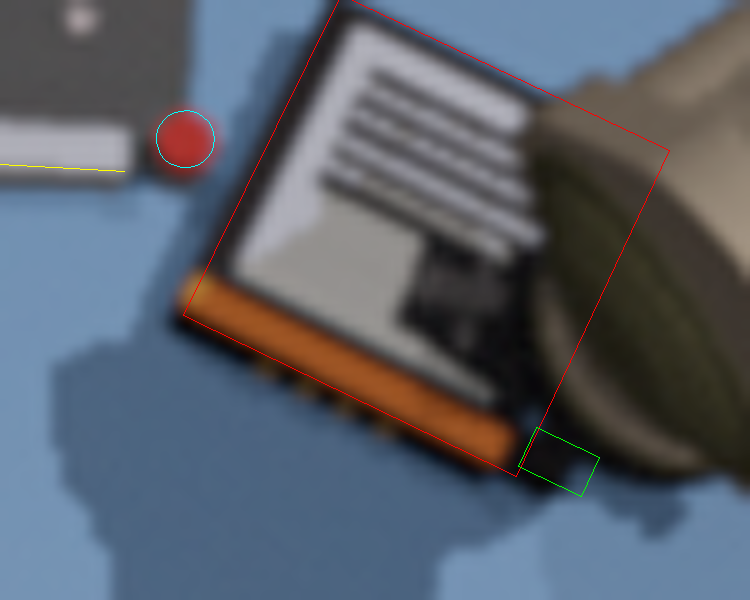

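>>> apply_moves(gripper=[0,0,0,0,0], slide=[[0,-0.0075,0],[0,-0.0075,0],[-0.03,0,0],[-0.03,0,0],[0,0,0]], delta_rot=[[0,0,0],[0,0,0],[0,0,0],[0,0,0],[4.6,0,0]])

```text
t: 7.65
eef_pos: [0.5093, -0.1629, 0.08]
eef_rot: [0.69, 0.162, 0.687, -0.161]
force: [0.1, -0.3, -1.1]
finger_gap: -0.0004
```

>>> apply_moves(gripper=[0,0,0,0,0], slide=[[0,0.0228,0.0216],[0,0.0228,0.0216],[0,0.0228,0.0216],[0,0.0228,0.0216],[0,0,0]], delta_rot=[[0,0,0],[0,0,0],[0,0,0],[0,0,0],[0,0,0]])

```text
t: 8.15
eef_pos: [0.6299, -0.1164, 0.0774]
eef_rot: [0.69, 0.161, 0.688, -0.159]
force: [-0.1, 0.2, 0.2]
finger_gap: -0.0002
```

```bash
python3 - <<'E'
from h import *
p=camera("top");o=get_obs();M=Rt(o);y=np.arctan2(M[1,1],M[0,1])-np.pi/2
ps=(.560,-.1015,-.46)
print(o["eef_pos"],y,inmod(ps,o["eef_pos"]))
overlay(p,ps,"pics/ov7.png",c0=285,r0=155,w=80)
s=camera("side");cv2.imwrite("pics/s7.png",cv2.resize(s["img"][150:300,230:400,::-1],None,fx=4,fy=4,interpolation=2))
E
```

```text
[ 0.62733606 -0.11767738  0.07694153] -0.4576362329632724 [0.0675 0.0154]
```

View pics/ov7.png

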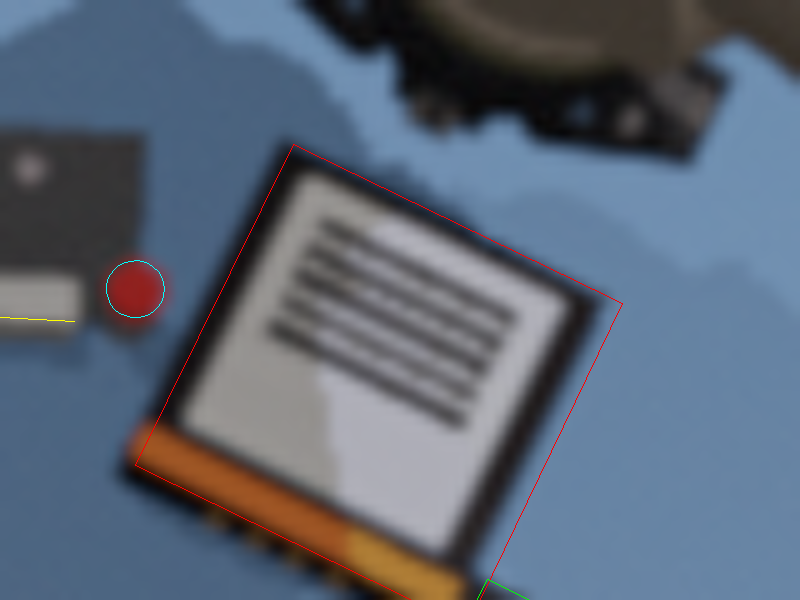

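View pics/s7.png

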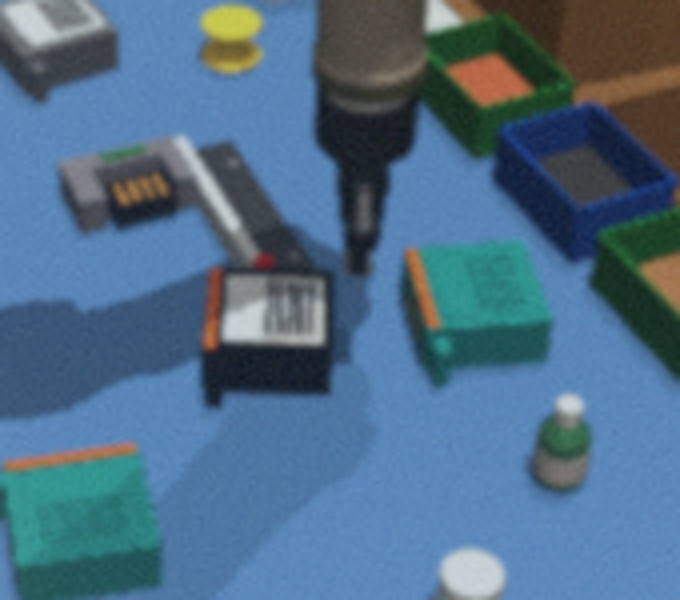

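>>> apply_moves(gripper=[0,0,0,0,0], slide=[[0.03,0.001,0.001],[0.029,0.001,0],[0,0,-0.003],[0,0,-0.003],[0,0,-0.003]], delta_rot=[[0,0,0],[0,0,0],[0,0,0],[0,0,0],[-1,0,0]])

```text
t: 8.75
eef_pos: [0.62, -0.1136, 0.0196]
eef_rot: [0.691, 0.155, 0.689, -0.155]
force: [3.0, -1.4, -2.4]
finger_gap: 0.0001
```

>>> apply_moves(gripper=[0,0,0,0,0], slide=[[0,0,-0.003],[0,0,-0.003],[0,0,-0.003],[0,0,-0.003],[0,0,-0.003]], delta_rot=[[-1.4,0,0],[-1.4,0,0],[-1.4,0,0],[-1.4,0,0],[-1.4,0,0]])

```text
t: 9.25
eef_pos: [0.6078, -0.1073, 0.0197]
eef_rot: [0.7, 0.112, 0.697, -0.111]
force: [6.0, -0.2, 4.4]
finger_gap: -0.0004
```

```bash
python3 - <<'E'
from h import *
p=camera("top");o=get_obs();M=Rt(o);y=np.arctan2(M[1,1],M[0,1])-np.pi/2
ps=(.560,-.0995,-.47)
print(o["eef_pos"],y,inmod(ps,o["eef_pos"]),o["force"])
overlay(p,ps,"pics/ov8.png",c0=285,r0=165,w=80)
E
```

```text
[ 0.60714151 -0.10715422  0.01960712] -0.31548012628125455 [0.0455 0.0145] [ 4.85707638 -0.61288609  3.45086362]
```

View pics/ov8.png

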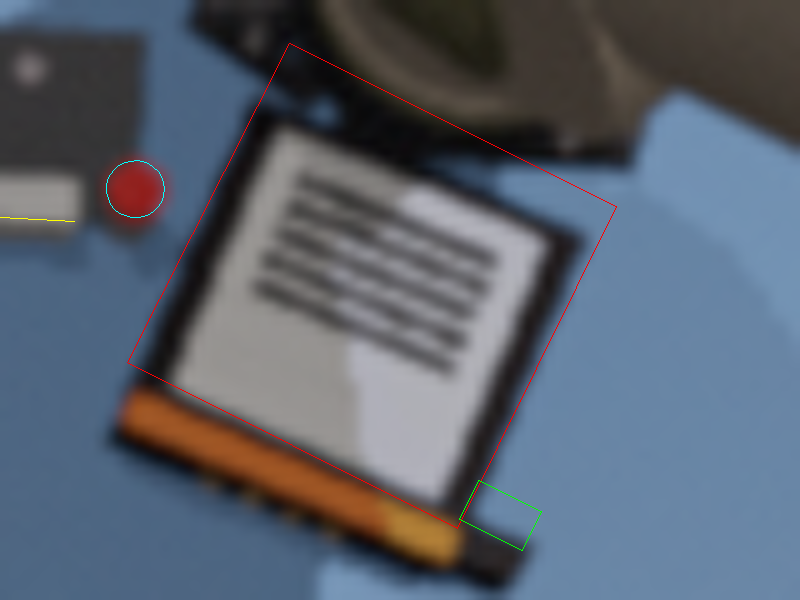

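```bash
python3 - <<'E'
from h import *
p=camera("top")
ps=corners(p,dict(tl=(255,108),tr=(582,238),bl=(118,430),br=(460,572)),285,165);print(ps,inmod(ps,ST))
E
```

```text
res mm [[-1.7, -1.2], [-0.1, 2.2], [1.3, -0.7], [0.5, -0.4]]
(np.float64(0.5456674892865562), np.float64(-0.09418176762324951), np.float64(-0.3871267684693604)) [0.0162 0.0703]
```

>>> apply_moves(gripper=[0,0,0,0,0], slide=[[0,0.0,-0.003],[0,0,-0.003],[0,0,-0.003],[0,0,-0.003],[0,0,-0.001]], delta_rot=[[-1,0,0],[-1,0,0],[-1,0,0],[-1,0,0],[0,0,0]])

```text
t: 9.85
eef_pos: [0.5947, -0.1036, 0.0192]
eef_rot: [0.703, 0.088, 0.701, -0.087]
force: [6.3, -0.2, 4.0]
finger_gap: 0.0001
```

>>> apply_moves(gripper=[0,0,0,0,0], slide=[[0,0.0,0.006],[0,0,0.006],[-0.03,0,0],[-0.03,0,0],[0,0,0]], delta_rot=[[0,0,0],[0,0,0],[0,0,0],[0,0,0],[0,0,0]])

```text
t: 10.35
eef_pos: [0.6064, -0.1068, 0.0811]
eef_rot: [0.703, 0.088, 0.7, -0.088]
force: [-0.1, 0.5, -0.2]
finger_gap: 0.0002
```

```bash
python3 - <<'E'
from h import *
p=camera("top");o=get_obs();M=Rt(o);y=np.arctan2(M[1,1],M[0,1])-np.pi/2
ps=(.540,-.093,-.35)
print(o["eef_pos"],y,inmod(ps,o["eef_pos"]),o["force"])
overlay(p,ps,"pics/ov9.png",c0=285,r0=170,w=80)
E
```

```text
[ 0.6055496  -0.10705348  0.07953589] -0.24993196684090146 [0.0664 0.0093] [0.57305959 0.35853869 0.63359807]
```

View pics/ov9.png

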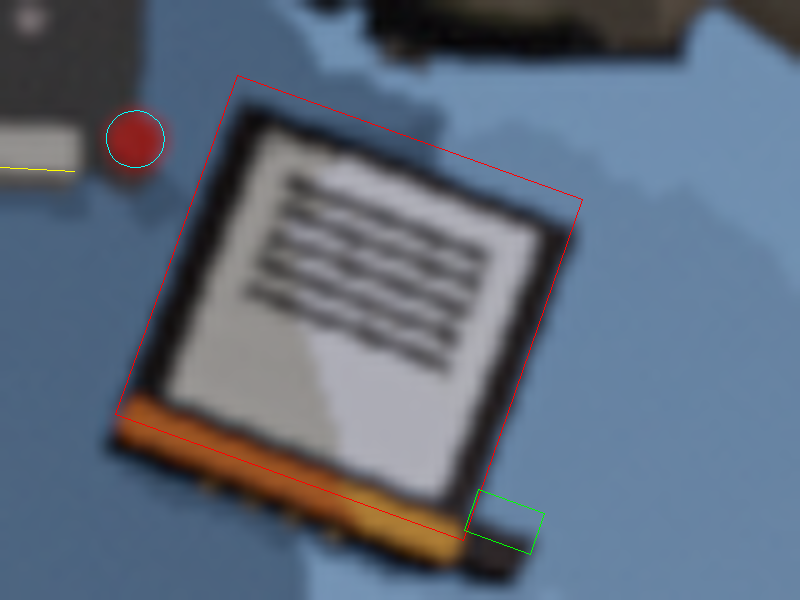

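```bash
python3 - <<'E'
from h import *
p=camera("top")
ps=corners(p,dict(tl=(241,108),tr=(577,232),bl=(113,435),br=(460,564)),285,170);print(ps,inmod(ps,ST))
for d in outline_of("module",p)[:4]:
    print(d["score"],d["position"])
    if abs(d["position"][0]-319)<8 and abs(d["position"][1]-203)<10: print(fit(p,d["mask"],MOD,ps))
overlay(p,ps,"pics/ov10.png",c0=285,r0=170,w=80)
E
```

```text
res mm [[-1.9, -0.7], [-0.8, 1.3], [1.1, -0.3], [1.6, -0.3]]
(np.float64(0.5324768133272426), np.float64(-0.0923493422449133), np.float64(-0.36115832303559603)) [0.031  0.0728]
0.75 [316.9, 205.4]
(array([ 0.53452509, -0.09271937, -0.37243541]), np.float64(80.4375), np.float32(1406.0))
0.66 [372.3, 272.5]
0.54 [322.0, 120.8]
```

View pics/ov10.png

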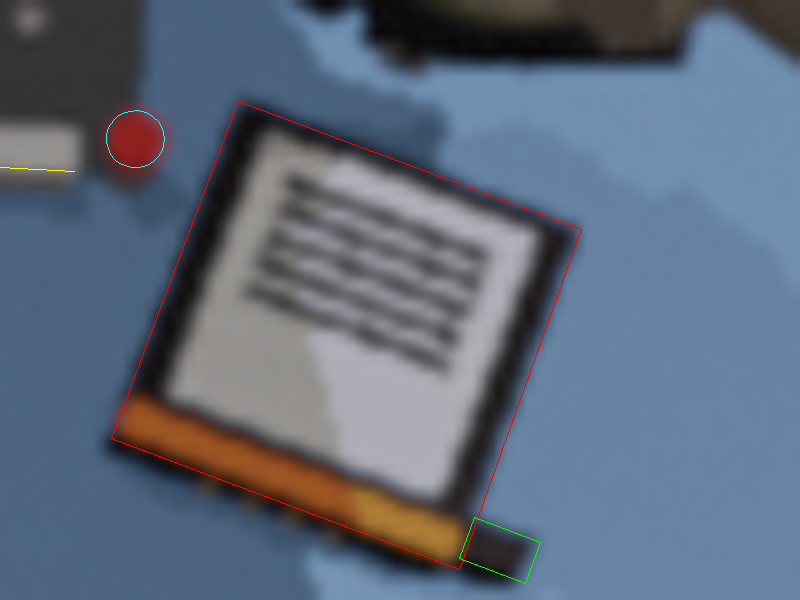

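>>> apply_moves(gripper=[0,0,0,0,0], slide=[[0,0,0],[0,-0.023,-0.023],[0,-0.023,-0.023],[0,-0.023,-0.023],[0,-0.023,-0.023]], delta_rot=[[6.6,0,0],[0,0,0],[0,0,0],[0,0,0],[0,0,0]])

```text
t: 11.0
eef_pos: [0.4841, -0.1601, 0.0771]
eef_rot: [0.694, 0.128, 0.696, -0.128]
force: [0.2, 0.5, 0.1]
finger_gap: 0.0003
```

>>> apply_moves(gripper=[0,0,0,0,0], slide=[[0,0,0],[0.02,0,0],[0.021,0,0],[0.02,0,0],[0,0,0]], delta_rot=[[0,0,0],[0,0,0],[0,0,0],[0,0,0],[0,0,0]])

```text
t: 11.5
eef_pos: [0.4852, -0.159, 0.0147]
eef_rot: [0.694, 0.128, 0.697, -0.128]
force: [-0.7, -0.5, 0.8]
finger_gap: 0.0003
```

```bash
python3 - <<'E'
from h import *
p=camera("top");o=get_obs();M=Rt(o);y=np.arctan2(M[1,1],M[0,1])-np.pi/2
ps=(.532,-.092,-.365)
print(o["eef_pos"],y,inmod(ps,o["eef_pos"]),o["force"])
overlay(p,ps,"pics/ov11.png",c0=285,r0=170,w=80)
s=camera("side");cv2.imwrite("pics/s11.png",cv2.resize(s["img"][150:300,200:370,::-1],None,fx=4,fy=4,interpolation=2))
E
```

```text
[ 0.48559905 -0.15911195  0.01585768] -0.363256860843292 [-0.0194 -0.0793] [0.04366887 0.36665709 0.09688357]
```

View pics/ov11.png

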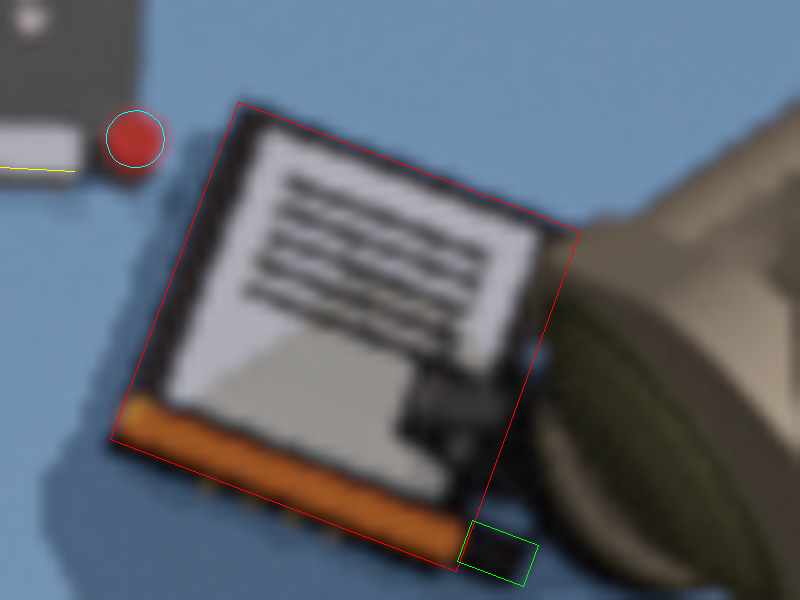

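View pics/s11.png

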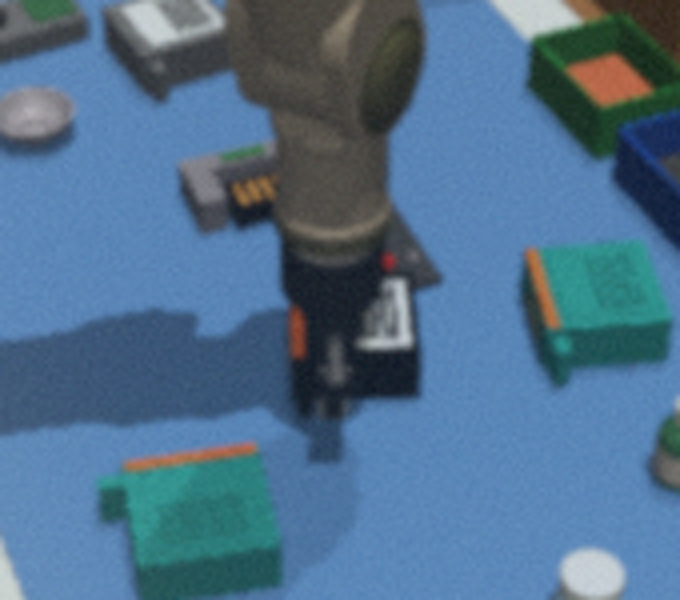

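>>> apply_moves(gripper=[0,0,0,0,0], slide=[[0,0.005,-0.001],[0,0.005,-0.001],[0,0.004,-0.001],[0,0.003,-0.0005],[0,0.003,-0.0005]], delta_rot=[[0,0,0],[0,0,0],[0,0,0],[0.8,0,0],[0.8,0,0]])

```text
t: 12.1
eef_pos: [0.4887, -0.1411, 0.0177]
eef_rot: [0.693, 0.138, 0.694, -0.14]
force: [-3.7, -5.4, 4.9]
finger_gap: -0.0
```

>>> apply_moves(gripper=[0,0,0], slide=[[0,0.003,-0.001],[0,0.003,-0.001],[0,0.003,-0.001]], delta_rot=[[1.2,0,0],[1.2,0,0],[1.2,0,0]])

```text
t: 12.4
eef_pos: [0.4893, -0.1318, 0.0177]
eef_rot: [0.688, 0.16, 0.689, -0.162]
force: [-3.9, -5.0, 6.1]
finger_gap: -0.0001
```

```bash
cat >> h.py <<'E'
def snap(ps,name,**k):
    p=camera("top");o=get_obs();M=Rt(o);y=np.arctan2(M[1,1],M[0,1])-np.pi/2
    print("t",o["t"],"tcp",np.round(o["eef_pos"],4),"toolyaw",round(y,3),"F",np.round(o["force"],1))
    if ps is None: 
        c,s=np.cos(y),np.sin(y);ps=(o["eef_pos"][0]-(c*-.023-s*-.0645),o["eef_pos"][1]-(s*-.023+c*-.0645),y)
    print("pose",np.round(ps,4),"finger",inmod(ps,o["eef_pos"]),"post",inmod(ps,ST))
    overlay(p,ps,name,**k)
E
python3 - <<'E'
from h import *
snap(None,"pics/ov12.png",c0=275,r0=170,w=80)
E
```

```text
t 12.45 tcp [ 0.4895 -0.131   0.0177] toolyaw -0.459 F [-2.4 -3.   3.1]
pose [ 0.5387 -0.0834 -0.459 ] finger [-0.023  -0.0645] post [0.0221 0.0647]
```

View pics/ov12.png

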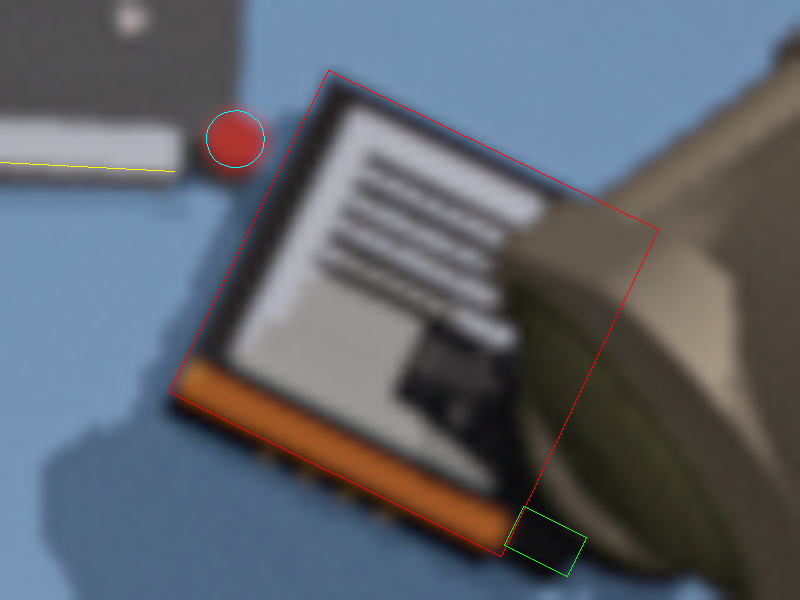

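```bash
cat > p2.py <<'E'
from plan import *
import sys
def go(p0,y0,a0,a1,psi1,pen,n,first=None):
    # waypoints from contact psi y0.. to psi1
    way=[];N=[]
    for i in range(1,n+1):
        f=i/n;psi=y0+(psi1-y0)*f
        way.append((finger(a0+(a1-a0)*f,psi,pen*min(1,f*3) if first else pen)[0],psi));N.append(1)
    for i,(r,w) in enumerate(zip(rows(p0,y0,way,N),way)):print(i,[float(v) for v in r[0]],float(r[1]),np.round(w[0],4),round(w[1],3))
E
python3 - <<'E'
from p2 import *
go((.4895,-.1310),-.459,.0221,.019,-1.62,.001,34,1)
E
```

```text
0 [0.0, 0.0084, -0.004] 1.96 [ 0.4896 -0.1217] -0.493
1 [0.0, 0.0017, -0.0041] 1.96 [ 0.4868 -0.1183] -0.527
2 [0.0, 0.0017, -0.0041] 1.96 [ 0.4842 -0.1148] -0.561
3 [0.0, 0.0017, -0.0041] 1.96 [ 0.4816 -0.1112] -0.596
4 [0.0, 0.0017, -0.004] 1.96 [ 0.4792 -0.1076] -0.63
5 [0.0, 0.0017, -0.004] 1.96 [ 0.477  -0.1038] -0.664
6 [0.0, 0.0017, -0.004] 1.96 [ 0.4748 -0.1   ] -0.698
7 [0.0, 0.0017, -0.004] 1.96 [ 0.4728 -0.0961] -0.732
8 [0.0, 0.0017, -0.004] 1.96 [ 0.4709 -0.0922] -0.766
9 [0.0, 0.0017, -0.004] 1.96 [ 0.4691 -0.0882] -0.8
10 [0.0, 0.0017, -0.004] 1.96 [ 0.4675 -0.0841] -0.835
11 [0.0, 0.0016, -0.004] 1.96 [ 0.466  -0.0801] -0.869
12 [0.0, 0.0016, -0.004] 1.96 [ 0.4646 -0.076 ] -0.903
13 [0.0, 0.0016, -0.004] 1.96 [ 0.4633 -0.0718] -0.937
14 [0.0, 0.0016, -0.004] 1.96 [ 0.4622 -0.0677] -0.971
15 [0.0, 0.0016, -0.004] 1.96 [ 0.4612 -0.0635] -1.005
16 [0.0, 0.0016, -0.004] 1.96 [ 0.4604 -0.0592] -1.04
17 [0.0, 0.0016, -0.004] 1.96 [ 0.4597 -0.0549] -1.074
18 [0.0, 0.0016, -0.004] 1.96 [ 0.4591 -0.0507] -1.108
19 [0.0, 0.0015, -0.004] 1.96 [ 0.4587 -0.0464] -1.142
20 [0.0, 0.0015, -0.004] 1.96 [ 0.4584 -0.0421] -1.176
21 [0.0, 0.0015, -0.004] 1.96 [ 0.4583 -0.0377] -1.21
22 [0.0, 0.0015, -0.004] 1.96 [ 0.4583 -0.0334] -1.244
23 [0.0, 0.0015, -0.004] 1.96 [ 0.4585 -0.0291] -1.279
24 [0.0, 0.0015, -0.004] 1.96 [ 0.4588 -0.0248] -1.313
25 [0.0, 0.0015, -0.004] 1.96 [ 0.4592 -0.0205] -1.347
26 [0.0, 0.0015, -0.004] 1.96 [ 0.4598 -0.0163] -1.381
27 [0.0, 0.0015, -0.004] 1.96 [ 0.4606 -0.012 ] -1.415
28 [0.0, 0.0015, -0.004] 1.96 [ 0.4614 -0.0078] -1.449
29 [0.0, 0.0015, -0.004] 1.96 [ 0.4625 -0.0036] -1.483
30 [0.0, 0.0015, -0.004] 1.96 [0.4636 0.0005] -1.518
31 [0.0, 0.0015, -0.004] 1.96 [0.4649 0.0047] -1.552
32 [0.0, 0.0015, -0.004] 1.96 [0.4663 0.0087] -1.586
33 [0.0, 0.0015, -0.004] 1.96 [0.4679 0.0127] -1.62
```

>>> apply_moves(gripper=[0,0,0,0], slide=[[0,0.0025,-0.0015],[0,0.0025,-0.002],[0,0.002,-0.002],[0,0.002,-0.002]], delta_rot=[[1,0,0],[1,0,0],[1,0,0],[1,0,0]])

```text
t: 12.85
eef_pos: [0.4878, -0.1196, 0.0176]
eef_rot: [0.683, 0.184, 0.683, -0.185]
force: [-2.0, -3.8, 2.9]
finger_gap: -0.0001
```

```bash
python3 - <<'E'
from h import *
snap(None,"pics/ov13.png",c0=270,r0=170,w=80)
E
```

```text
t 12.9 tcp [ 0.4877 -0.1189  0.0175] toolyaw -0.528 F [-1.7 -5.4  4.1]
pose [ 0.54   -0.0747 -0.5278] finger [-0.023  -0.0645] post [0.0208 0.0579]
```

View pics/ov13.png

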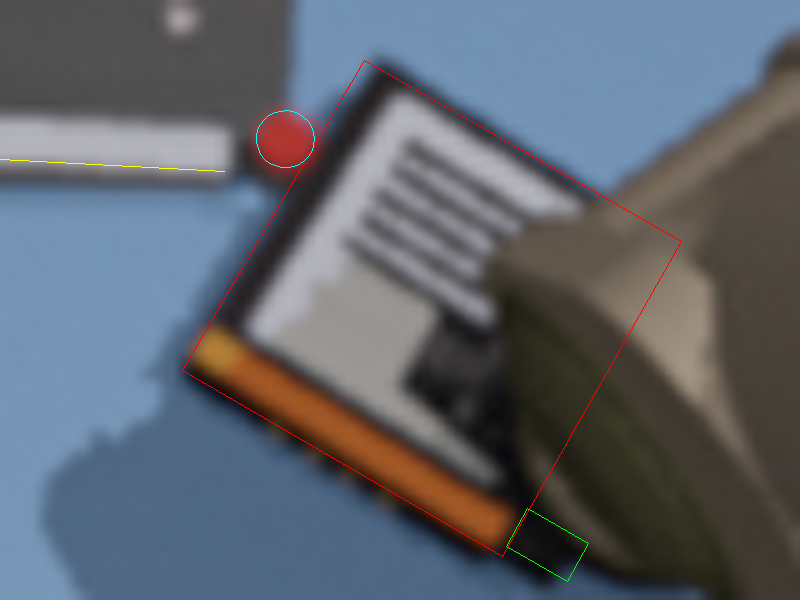

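>>> apply_moves(gripper=[0,0,0,0,0], slide=[[0,0.002,-0.0035],[0,0.0018,-0.004],[0,0.0017,-0.004],[0,0.0017,-0.004],[0,0.0017,-0.004]], delta_rot=[[2.4,0,0],[2.4,0,0],[2.2,0,0],[2,0,0],[2,0,0]])

```text
t: 13.4
eef_pos: [0.476, -0.1016, 0.0174]
eef_rot: [0.661, 0.248, 0.662, -0.25]
force: [-3.7, -7.0, 5.2]
finger_gap: 0.0001
```

```bash
python3 - <<'E'
from h import *
snap(None,"pics/ov14.png",c0=260,r0=170,w=80)
E
```

```text
t 13.45 tcp [ 0.4755 -0.1008  0.0174] toolyaw -0.722 F [-4.2 -6.3  4.8]
pose [ 0.5354 -0.0676 -0.7217] finger [-0.023  -0.0645] post [0.0175 0.0585]
```

View pics/ov14.png

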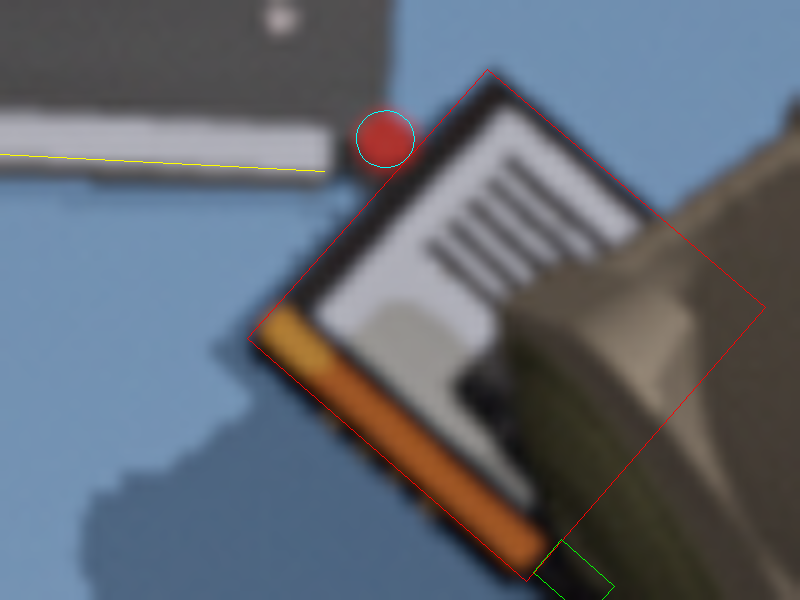

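>>> apply_moves(gripper=[0,0,0,0,0], slide=[[0,0.0018,-0.004],[0,0.0018,-0.004],[0,0.0018,-0.004],[0,0.0017,-0.004],[0,0.0017,-0.004]], delta_rot=[[2,0,0],[2,0,0],[2,0,0],[2,0,0],[2,0,0]])

```text
t: 13.95
eef_pos: [0.4669, -0.0815, 0.0174]
eef_rot: [0.637, 0.305, 0.638, -0.307]
force: [-5.4, -7.2, 6.4]
finger_gap: -0.0003
```

>>> apply_moves(gripper=[0,0,0,0,0], slide=[[0,0.0018,-0.004],[0,0.0018,-0.004],[0,0.0018,-0.004],[0,0.0017,-0.004],[0,0.0017,-0.004]], delta_rot=[[2,0,0],[2,0,0],[2,0,0],[2,0,0],[2,0,0]])

```text
t: 14.45
eef_pos: [0.4614, -0.0604, 0.0174]
eef_rot: [0.607, 0.359, 0.61, -0.363]
force: [-8.2, -7.6, 9.2]
finger_gap: 0.0001
```

```bash
python3 - <<'E'
from h import *
snap(None,"pics/ov15.png",c0=250,r0=170,w=80)
E
```

```text
t 14.5 tcp [ 0.4613 -0.0595  0.0173] toolyaw -1.071 F [-9.3 -6.6  8.9]
pose [ 0.5289 -0.0488 -1.0712] finger [-0.023  -0.0645] post [0.016  0.0577]
```

View pics/ov15.png

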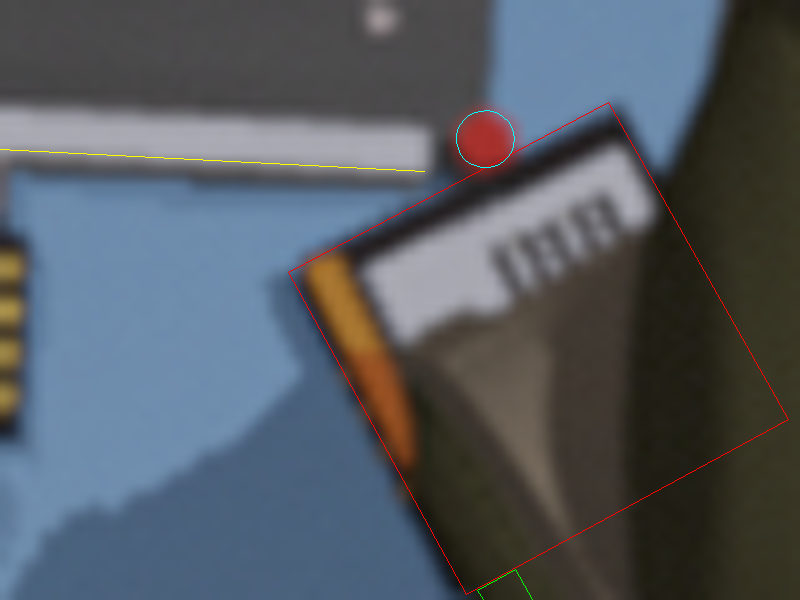

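>>> apply_moves(gripper=[0,0,0,0,0], slide=[[0,0.0013,-0.0042],[0,0.0013,-0.0042],[0,0.0013,-0.0042],[0,0.0013,-0.0042],[0,0.0013,-0.0042]], delta_rot=[[2.1,0,0],[2.1,0,0],[2.1,0,0],[2.1,0,0],[2.1,0,0]])

```text
t: 15.0
eef_pos: [0.4595, -0.0375, 0.0173]
eef_rot: [0.572, 0.413, 0.574, -0.416]
force: [-5.7, -3.6, 4.9]
finger_gap: 0.0001
```

```bash
python3 - <<'E'
from h import *
snap(None,"pics/ov16.png",c0=245,r0=170,w=80)
E
```

```text
t 15.05 tcp [ 0.4596 -0.0366  0.0172] toolyaw -1.253 F [-6.6 -3.9  4.5]
pose [ 0.5281 -0.0383 -1.2533] finger [-0.023  -0.0645] post [0.0156 0.0571]
```

View pics/ov16.png

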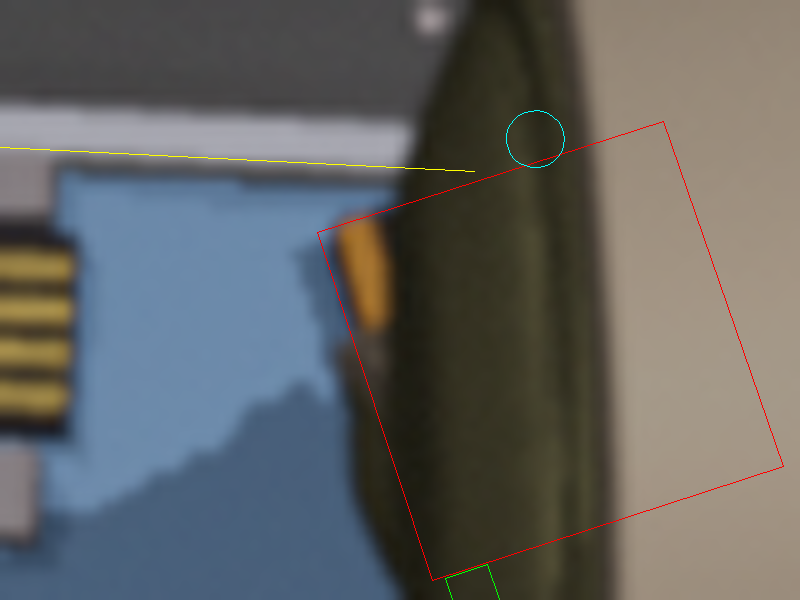

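>>> apply_moves(gripper=[0,0,0,0,0], slide=[[0,0.0014,-0.0045],[0,0.0014,-0.0045],[0,0.0014,-0.0045],[0,0.0014,-0.0045],[0,0.0014,-0.0045]], delta_rot=[[2.1,0,0],[2.1,0,0],[2.1,0,0],[2.1,0,0],[2.1,0,0]])

```text
t: 15.55
eef_pos: [0.4622, -0.0131, 0.0172]
eef_rot: [0.532, 0.464, 0.533, -0.465]
force: [-4.6, -2.8, 2.0]
finger_gap: 0.0001
```

```bash
cat >> h.py <<'E'
def side(ps,name,x0=150,y0=130,w=200,h=150,S=4):
    p=camera("side");im=cv2.resize(p["img"][y0:y0+h,x0:x0+w,::-1],None,fx=S,fy=S,interpolation=2).copy()
    for b,q,col in((MOD[0],ps,(0,0,255)),(MOD[1],ps,(0,255,0)),(box(-.008,0,.016,.198,0,.03),ST,(0,255,255)),(box(-.115,-.008,.133,.134,0,.034),ST,(255,0,255))):
        c,s=np.cos(q[2]),np.sin(q[2]);X=np.c_[q[0]+c*b[:,0]-s*b[:,1],q[1]+s*b[:,0]+c*b[:,1],b[:,2]+.002]
        uv=((proj(p,X)-[x0,y0]+.5)*S).astype(int)
        for i in range(8):
            for k in(1,2,4):
                if i<i^k: cv2.line(im,tuple(map(int,uv[i])),tuple(map(int,uv[i^k])),col,1)
    cv2.imwrite(name,im)
E
python3 - <<'E'
from h import *
snap(None,"pics/ov17.png",c0=245,r0=170,w=80)
o=get_obs();M=Rt(o);y=np.arctan2(M[1,1],M[0,1])-np.pi/2
c,s=np.cos(y),np.sin(y);side((o["eef_pos"][0]-(c*-.023-s*-.0645),o["eef_pos"][1]-(s*-.023+c*-.0645),y),"pics/s17.png")
E
```

```text
t 15.6 tcp [ 0.4625 -0.0122  0.0172] toolyaw -1.436 F [-5.8 -0.9  3.9]
pose [ 0.5295 -0.0263 -1.436 ] finger [-0.023  -0.0645] post [0.0166 0.056 ]
```

View pics/s17.png

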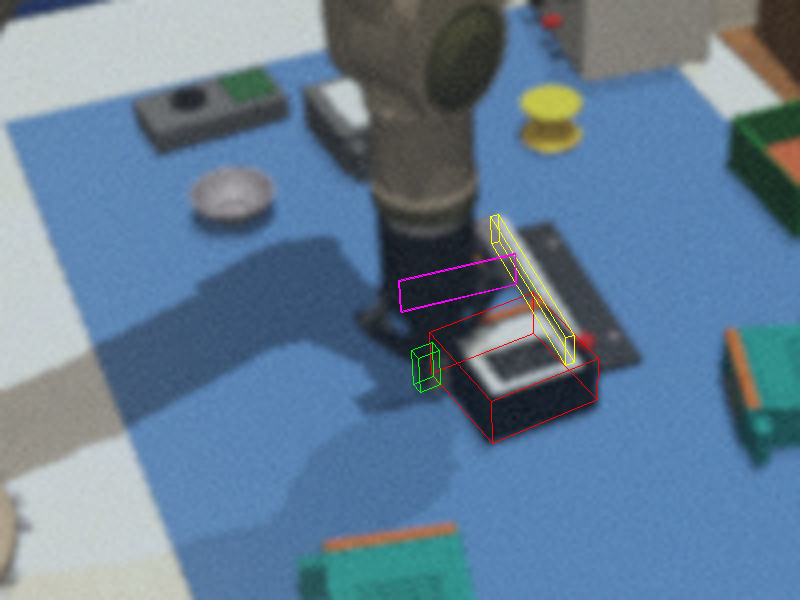

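View pics/ov17.png

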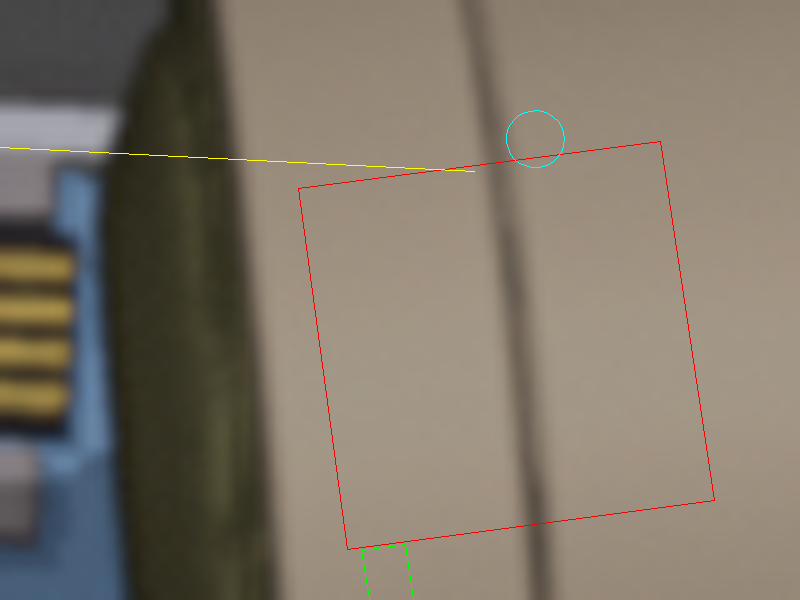

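>>> apply_moves(gripper=[0,0,0,0,0], slide=[[0,0.0012,-0.0045],[0,0.0012,-0.0045],[0,0.001,-0.0045],[0,0.001,-0.0045],[0,0.001,-0.0045]], delta_rot=[[2.1,0,0],[2.1,0,0],[2.1,0,0],[2.1,0,0],[2.1,0,0]])

```text
t: 16.15
eef_pos: [0.4635, 0.0084, 0.017]
eef_rot: [-0.486, -0.51, -0.489, 0.515]
force: [-13.4, -6.5, 4.5]
finger_gap: -0.0003
```

```bash
python3 - <<'E'
from h import *
o=get_obs();M=Rt(o);y=np.arctan2(M[1,1],M[0,1])-np.pi/2
c,s=np.cos(y),np.sin(y);ps=(o["eef_pos"][0]-(c*-.023-s*-.0645),o["eef_pos"][1]-(s*-.023+c*-.0645),y)
print(o["eef_pos"],y-ST[2]+np.pi/2,o["force"],"stn",stn(ps))
side(ps,"pics/s18.png",x0=230,y0=170,w=100,h=75,S=8)
E
```

```text
[0.46350475 0.00835922 0.01698836] -0.0004442778798938729 [-13.37661082  -6.50594055   4.51409739] stn (np.float64(-0.06117931316911429), np.float64(0.014457340372927736))
```

View pics/s18.png

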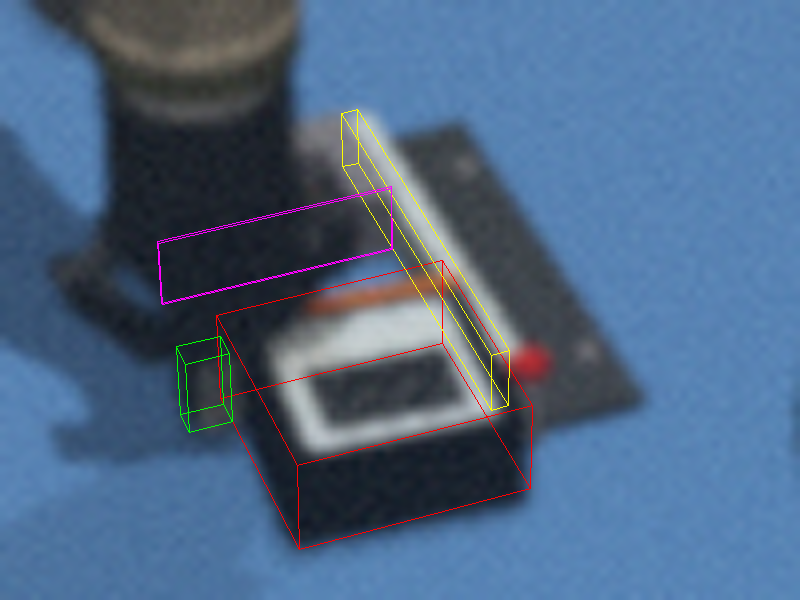

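>>> apply_moves(gripper=[0,0,0,0,0], slide=[[0,-0.0005,-0.003],[0,-0.0005,-0.004],[0,0,-0.005],[0,0,-0.005],[0,0,-0.005]], delta_rot=[[0,0,0],[0,0,0],[0,0,0],[0,0,0],[0,0,0]])

```text
t: 16.7
eef_pos: [0.4619, 0.0304, 0.0169]
eef_rot: [-0.487, -0.508, -0.49, 0.515]
force: [-14.2, -3.9, 5.5]
finger_gap: -0.0001
```

```bash
python3 - <<'E'
from h import *
o=get_obs();M=Rt(o);y=np.arctan2(M[1,1],M[0,1])-np.pi/2
c,s=np.cos(y),np.sin(y);ps=(o["eef_pos"][0]-(c*-.023-s*-.0645),o["eef_pos"][1]-(s*-.023+c*-.0645),y)
print(o["eef_pos"],y-ST[2]+np.pi/2,o["force"],"stn",stn(ps))
side(ps,"pics/s19.png",x0=225,y0=160,w=100,h=75,S=8)
snap(ps,"pics/ov19.png",c0=225,r0=165,w=80)
E
```

```text
[0.4619408  0.03039967 0.01687617] 0.001702075922212165 [-14.22471204  -3.85921291   5.52243306] stn (np.float64(-0.06376507991097793), np.float64(0.03653400279112862))
t 16.8 tcp [0.462  0.0313 0.0169] toolyaw -1.616 F [-15.6  -0.6   6.2]
pose [ 0.5253  0.0044 -1.6178] finger [-0.0239 -0.0645] post [0.0366 0.0637]
```

View pics/s19.png

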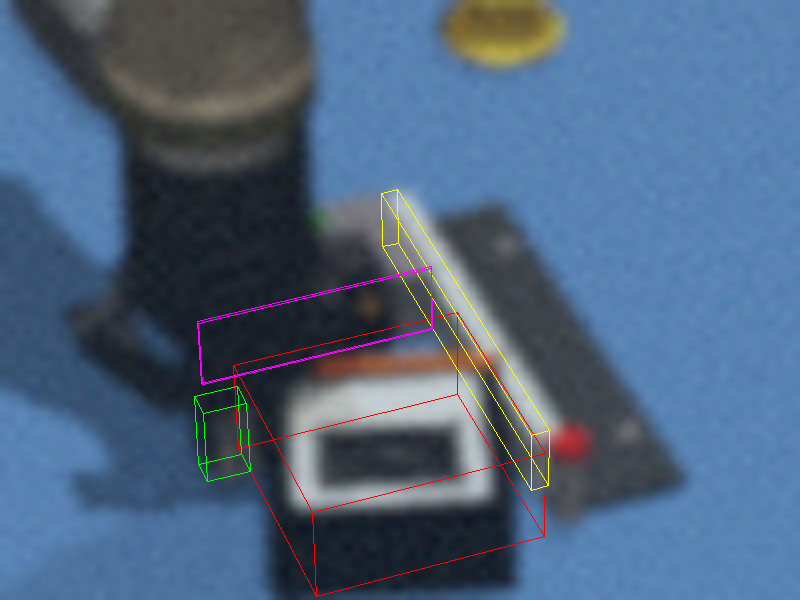

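View pics/ov19.png

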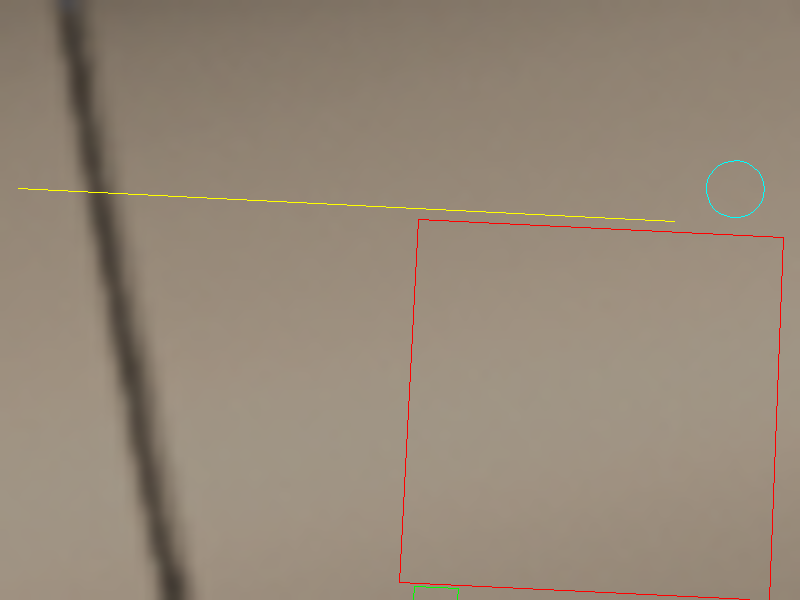

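```bash
python3 - <<'E'
from h import *
p=camera("side")
cv2.imwrite("pics/s20.png",cv2.resize(p["img"][195:240,250:310,::-1],None,fx=13,fy=13,interpolation=2))
for d in outline_of("module",p)[:4]:
    print(d["score"],d["position"],d["mask"].sum())
    if abs(d["position"][0]-274)<15 and abs(d["position"][1]-218)<15:
        np.save("m.npy",d["mask"]);cv2.imwrite("pics/m20.png",cv2.resize((d["mask"][195:240,250:310]*255).astype(np.uint8),None,fx=13,fy=13,interpolation=0))
E
```

```text
0.84 [273.8, 218.8] 879
0.62 [247.7, 280.1] 1421
0.55 [349.3, 225.5] 1083
```

View pics/s20.png

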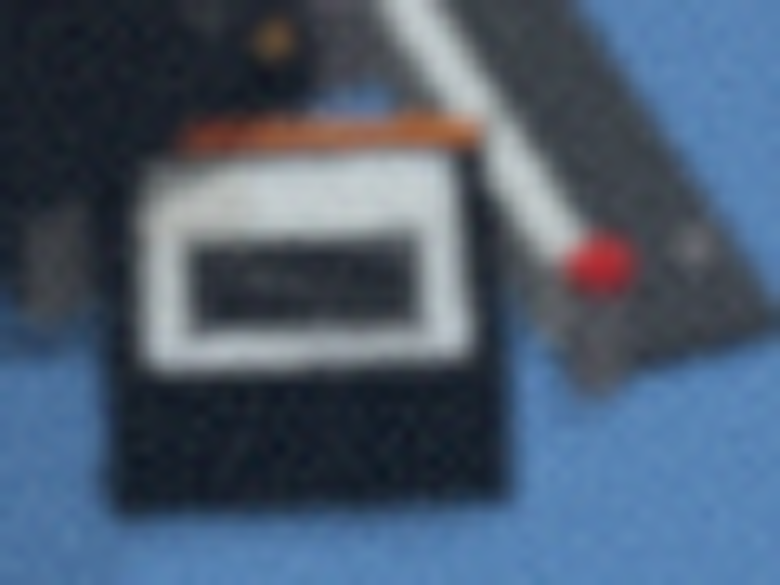

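```bash
cat >> h.py <<'E'
def cornS(p,pts,tip,c0,r0,S):
    b=lambda q,z:back(p,(q[0]/S+c0-.5,q[1]/S+r0-.5),z)[:2]
    off=np.array(ST[:2])-b(tip,.041);print("off",off)
    L=dict(fl=(-.05,.05),fr=(.05,.05),nr=(.05,-.05),nl=(-.05,-.05))  # module-frame names given by caller
    A=np.array([k for k in pts]);B=np.array([b(v,.047)+off for v in pts.values()])
    a,bb=A-A.mean(0),B-B.mean(0);H=a.T@bb;y=np.arctan2(H[0,1]-H[1,0],H[0,0]+H[1,1])
    R=np.array([[np.cos(y),-np.sin(y)],[np.sin(y),np.cos(y)]]);c=B.mean(0)-R@A.mean(0)
    print("res mm",np.round((B-c-A@R.T)*1000,1).tolist());return c[0],c[1],y
E
python3 - <<'E'
from h import *
p=camera("side")
ps=cornS(p,{(-.05,.05):(487,120),(.05,.05):(505,368),(.05,-.05):(112,388)},(602,260),250,195,13)
o=get_obs();print(ps,"rel",ps[2]-ST[2]+np.pi/2,"stn",stn(ps),"finger",inmod(ps,o["eef_pos"]),o["force"])
E
```

```text
off [-0.00152215  0.00261379]
res mm [[-0.3, -1.1], [-1.3, 1.9], [1.6, -0.7]]
(np.float64(0.5168294750688476), np.float64(-0.0069124418625938315), np.float64(-1.927533197058031)) rel -0.3080368702631344 stn (np.float64(-0.07166415249177469), np.float64(0.024828330030405805)) finger [-0.0166 -0.0647] [-15.32816837   0.68932735   6.92758854]
```

>>> apply_moves(gripper=[0,0,0,0,0], slide=[[0,-0.007,0],[0,-0.007,0],[0,-0.006,0.002],[0,0,0.01],[0,0,0.01]], delta_rot=[[0,0,0],[0,0,0],[0,0,0],[0,0,0],[0,0,0]])

```text
t: 17.45
eef_pos: [0.4483, 0.0105, 0.0176]
eef_rot: [0.489, 0.511, 0.489, -0.511]
force: [-0.3, 0.1, -1.0]
finger_gap: -0.0002
```

>>> apply_moves(gripper=[0,0,0,0,0], slide=[[0,0,0.01],[0,0.003,0.002],[0,0.003,0],[0,0.003,0],[0,0,0]], delta_rot=[[0,0,0],[0,0,0],[0,0,0],[0,0,0],[0,0,0]])

```text
t: 17.95
eef_pos: [0.4494, -0.0038, 0.0173]
eef_rot: [-0.487, -0.507, -0.49, 0.515]
force: [-16.2, -1.2, 8.4]
finger_gap: -0.0002
```

```bash
python3 - <<'E'
from h import *
o=get_obs();print(o["eef_pos"],"stn",stn(o["eef_pos"]),o["force"])
p=camera("side")
cv2.imwrite("pics/s21.png",cv2.resize(p["img"][190:240,245:310,::-1],None,fx=12,fy=12,interpolation=2))
E
```

```text
[ 0.44938753 -0.00379872  0.01728843] stn (np.float64(-0.13917771409425359), np.float64(0.024655234022598723)) [-16.19912623  -1.19743556   8.36129355]
```

View pics/s21.png

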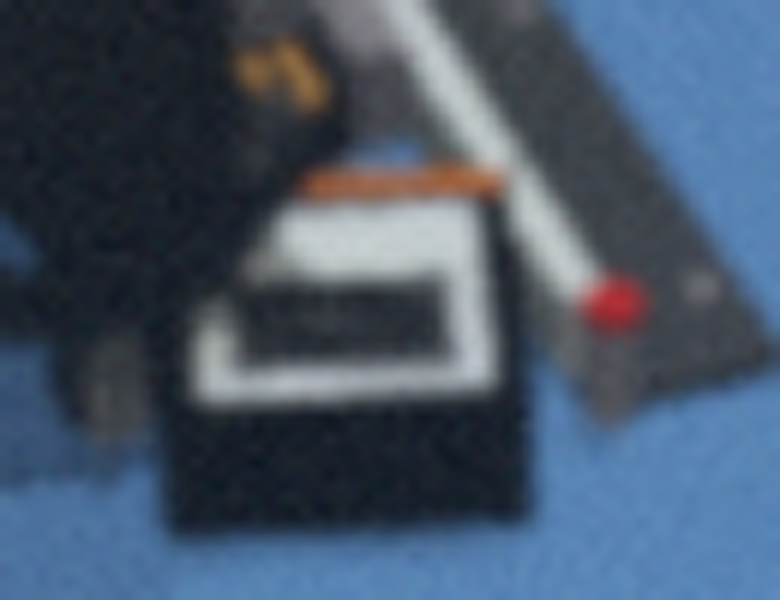

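>>> apply_moves(gripper=[0,0,0,0,0], slide=[[0,-0.007,0],[0,-0.007,0.004],[0,-0.002,0.01],[0,0,0.01],[-0.003,0,0]], delta_rot=[[0,0,0],[0,0,0],[0,0,0],[0,0,0],[0,0,0]])

```text
t: 18.5
eef_pos: [0.4388, -0.0265, 0.0205]
eef_rot: [-0.488, -0.511, -0.488, 0.512]
force: [0.5, 1.0, -0.2]
finger_gap: 0.0
```

```bash
python3 - <<'E'
from h import *
o=get_obs();print(o["eef_pos"],"stn",stn(o["eef_pos"]),o["force"])
p=camera("side")
cv2.imwrite("pics/s22.png",cv2.resize(p["img"][190:240,245:310,::-1],None,fx=12,fy=12,interpolation=2))
E
```

```text
[ 0.43875438 -0.02650887  0.02046654] stn (np.float64(-0.14869270911365143), np.float64(0.0014543850015467886)) [ 0.54469991  1.01323298 -0.2276806 ]
```

View pics/s22.png

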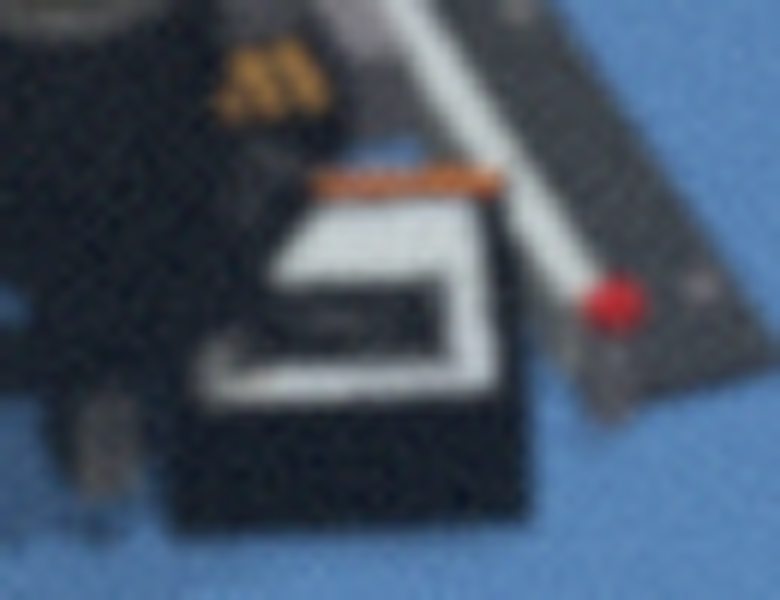

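>>> apply_moves(gripper=[0,0,0,0,0], slide=[[0,0.002,0],[0,0.002,0],[-0.0003,0.002,0],[-0.0004,0.002,0],[-0.0004,0.002,0]], delta_rot=[[0,0,0],[0,0,0],[0,0,0],[0,0,0],[0,0,0]])

```text
t: 19.05
eef_pos: [0.447, -0.0259, 0.0215]
eef_rot: [-0.488, -0.51, -0.489, 0.513]
force: [-4.3, -1.6, 0.1]
finger_gap: -0.0002
```

```bash
python3 - <<'E'
from h import *
o=get_obs();print(o["eef_pos"],"stn",stn(o["eef_pos"]),o["force"])
p=camera("side")
cv2.imwrite("pics/s23.png",cv2.resize(p["img"][190:240,245:310,::-1],None,fx=12,fy=12,interpolation=2))
E
```

```text
[ 0.44696544 -0.02592625  0.02145296] stn (np.float64(-0.14051975145794945), np.float64(0.002436027658953021)) [-4.29134833 -1.56765317  0.1155412 ]
```

View pics/s23.png

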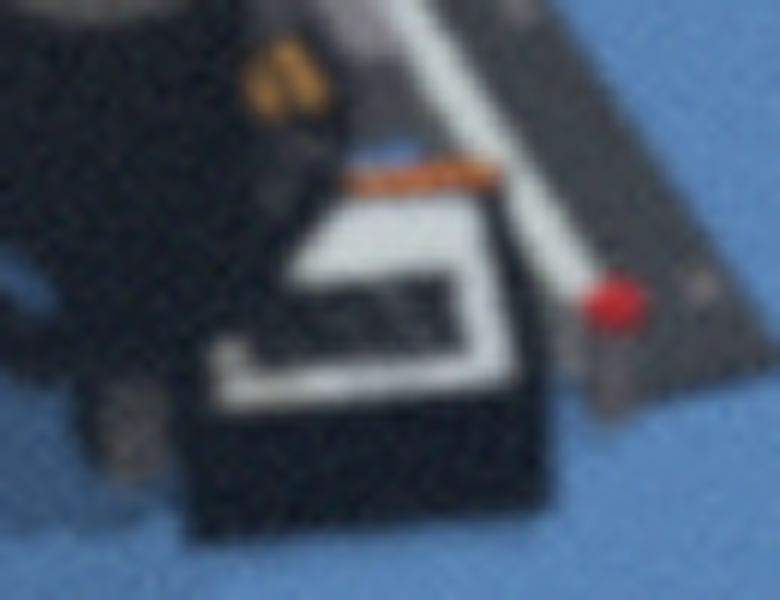

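>>> apply_moves(gripper=[0,0,0,0,0], slide=[[-0.0003,0.0025,0],[-0.0003,0.0025,0],[-0.0003,0.0025,0],[-0.0003,0.0025,0],[-0.0003,0.0025,0]], delta_rot=[[0,0,0],[0,0,0],[0,0,0],[0,0,0],[0,0,0]])

```text
t: 19.6
eef_pos: [0.46, -0.0266, 0.023]
eef_rot: [-0.488, -0.51, -0.489, 0.512]
force: [-4.6, -2.8, -0.6]
finger_gap: 0.0003
```

>>> apply_moves(gripper=[0,0], slide=[[-0.0003,0.002,0],[-0.0003,0.002,0]], delta_rot=[[0,0,0],[0,0,0]])

```text
t: 19.8
eef_pos: [0.4633, -0.0273, 0.0235]
eef_rot: [-0.488, -0.51, -0.489, 0.513]
force: [-6.6, -4.6, -1.3]
finger_gap: 0.0
```

```bash
python3 - <<'E'
from h import *
o=get_obs();print(o["eef_pos"],"stn",stn(o["eef_pos"]),o["force"])
p=camera("side")
cv2.imwrite("pics/s24.png",cv2.resize(p["img"][190:240,245:310,::-1],None,fx=12,fy=12,interpolation=2))
E
```

```text
[ 0.46334812 -0.0273362   0.02346866] stn (np.float64(-0.12408785547124543), np.float64(0.0018252718277190745)) [-6.55435888 -4.63449055 -1.31564802]
```

View pics/s24.png

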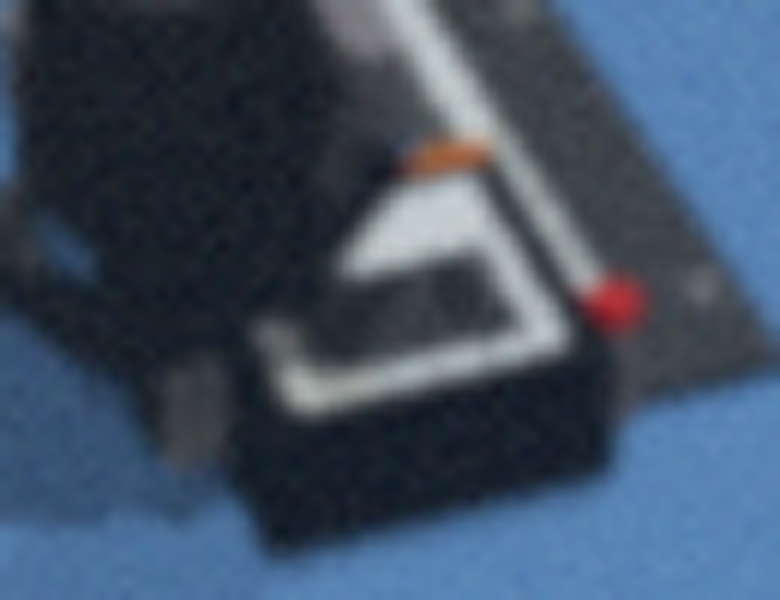

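>>> apply_moves(gripper=[0,0,0], slide=[[0,0.001,0.0005],[0,0.001,0.0005],[0,0.0005,0]], delta_rot=[[0,0,0],[0,0,0],[0,0,0]])

```text
t: 20.15
eef_pos: [0.4643, -0.0277, 0.0235]
eef_rot: [-0.488, -0.509, -0.49, 0.513]
force: [-11.5, 0.6, 4.2]
finger_gap: -0.0001
```

```bash
python3 - <<'E'
from h import *
o=get_obs();print(o["eef_pos"],"stn",stn(o["eef_pos"]),o["force"])
p=camera("side")
cv2.imwrite("pics/s25.png",cv2.resize(p["img"][190:240,245:310,::-1],None,fx=12,fy=12,interpolation=2))
E
```

```text
[ 0.46426219 -0.02773089  0.02345279] stn (np.float64(-0.12315565968557413), np.float64(0.0014755496469582227)) [-11.51764316   0.63424222   4.20621067]
```

View pics/s25.png

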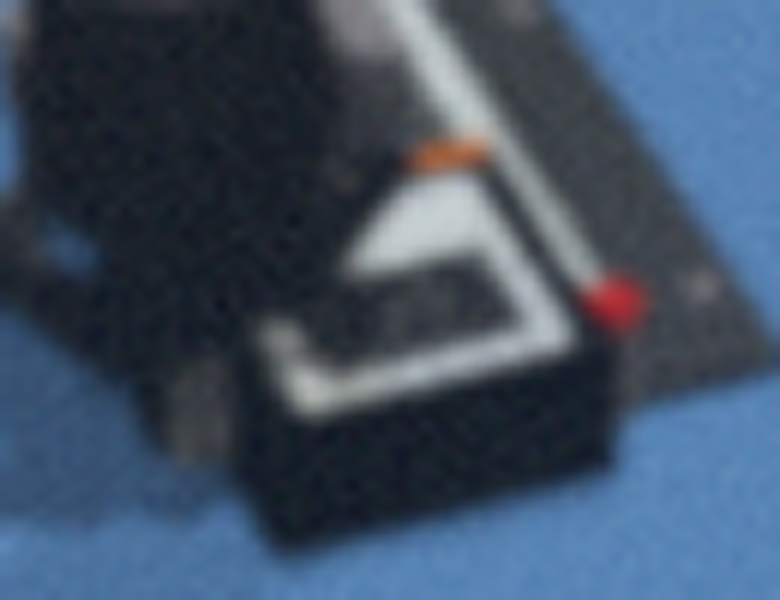

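>>> apply_moves(gripper=[0,0,0,0,0], slide=[[0,-0.005,0],[0,-0.008,0],[-0.02,0,0],[-0.03,0,0],[-0.02,0,0.02]], delta_rot=[[0,0,0],[0,0,0],[0,0,0],[0,0,0],[0,0,0]])

```text
t: 20.7
eef_pos: [0.4549, -0.0442, 0.0954]
eef_rot: [0.49, 0.511, 0.49, -0.509]
force: [0.9, -0.7, -0.4]
finger_gap: -0.0003
```

>>> apply_moves(gripper=[0,0,0], slide=[[0,0,0.03],[0,0,0.035],[0,0,0.035]], delta_rot=[[0,0,0],[0,0,0],[0,0,0]])

```text
t: 21.0
eef_pos: [0.4499, -0.1477, 0.0943]
eef_rot: [0.489, 0.511, 0.488, -0.511]
force: [1.4, -0.5, -0.5]
finger_gap: 0.0005
```

```bash
python3 - <<'E'
from h import *
o=get_obs();print(o["eef_pos"],"stn",stn(o["eef_pos"]),o["force"])
p=camera("side")
cv2.imwrite("pics/s26.png",cv2.resize(p["img"][190:240,245:310,::-1],None,fx=12,fy=12,interpolation=2))
p=camera("top")
cv2.imwrite("pics/t26.png",cv2.resize(p["img"][160:235,225:325,::-1],None,fx=8,fy=8,interpolation=2))
E
```

```text
[ 0.44988911 -0.14765029  0.0942962 ] stn (np.float64(-0.13167392604280612), np.float64(-0.11900136579094601)) [ 1.36922061 -0.48764752 -0.49340429]
```

View pics/s26.png

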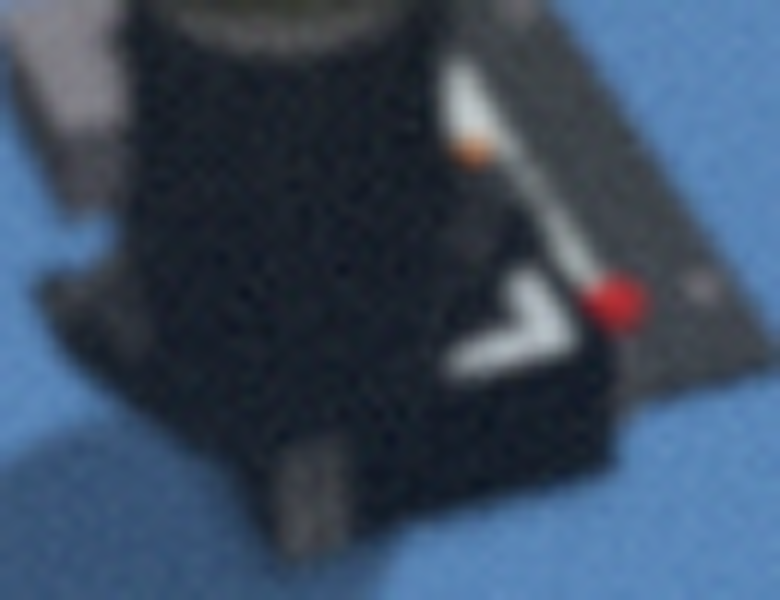

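View pics/t26.png

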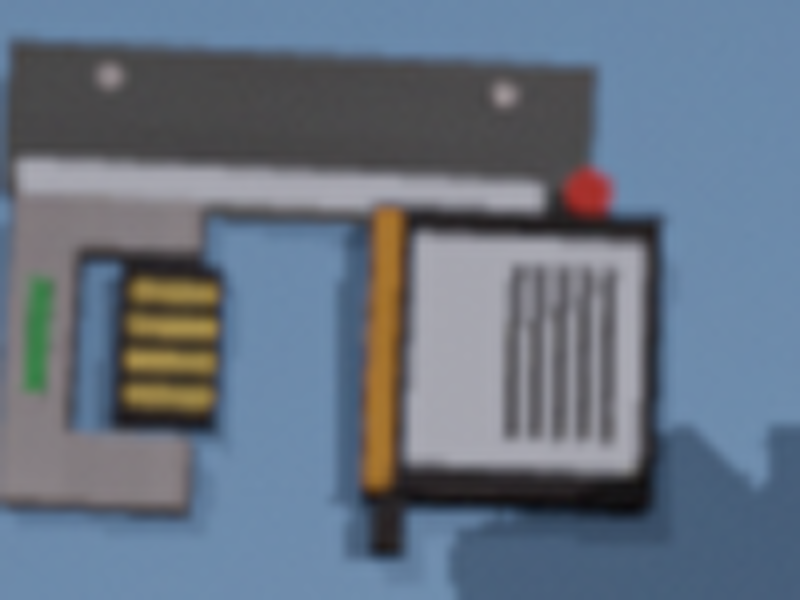

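```bash
python3 - <<'E'
from h import *
p=camera("top")
ps=corners(p,dict(bl=(373,208),br=(360,494),tl=(660,220),tr=(650,508)),225,160,8)
print(ps,stn(ps),ps[2]-ST[2]+np.pi/2)
c,s=np.cos(ST[2]),np.sin(ST[2]);xs,ys=-.058,stn(ps)[1]-.05-.011-.010
w=np.array([ST[0]+c*xs-s*ys,ST[1]+s*xs+c*ys]);o=get_obs();M=Rt(o);print("target",w,"d tool",M.T@np.r_[w-o["eef_pos"][:2],0])
E
```

```text
res mm [[-0.8, -0.8], [0.7, -1.0], [-0.4, 0.8], [0.5, 1.0]]
(np.float64(0.528885149558764), np.float64(-0.00809984941592853), np.float64(-1.613489073273265)) (np.float64(-0.05956496744518734), np.float64(0.024229209580934604)) 0.0060072535216315615
target [ 0.52699193 -0.07909185] d tool [-6.28392951e-05  7.42679569e-02 -7.35409668e-02]
```

>>> apply_moves(gripper=[0,0,0,0,0], slide=[[0,0.037,0],[0,0.037,0],[0,0,-0.035],[0,0,-0.0385],[0.02,0,0]], delta_rot=[[0,0,0],[0,0,0],[0,0,0],[0,0,0],[0,0,0]])

```text
t: 21.65
eef_pos: [0.529, -0.0691, 0.0756]
eef_rot: [0.491, 0.511, 0.49, -0.507]
force: [1.0, -1.1, 0.1]
finger_gap: 0.0004
```

>>> apply_moves(gripper=[0,0,0,0,0], slide=[[0.027,0,0],[0.025,0,0],[0,0,-0.004],[0,0,-0.003],[0,0,-0.003]], delta_rot=[[0,0,0],[0,0,0],[0,0,0],[0,0,0],[0,0,0]])

```text
t: 22.15
eef_pos: [0.5269, -0.0662, 0.0226]
eef_rot: [-0.489, -0.511, -0.489, 0.511]
force: [-0.3, -3.1, -1.4]
finger_gap: 0.0
```

```bash
python3 - <<'E'
from h import *
o=get_obs();M=Rt(o);y=np.arctan2(M[1,1],M[0,1])-np.pi/2
print(o["eef_pos"],"stn",stn(o["eef_pos"]),o["force"],y-ST[2]+np.pi/2)
p=camera("top")
cv2.imwrite("pics/t27.png",cv2.resize(p["img"][160:235,225:325,::-1],None,fx=8,fy=8,interpolation=2))
E
```

```text
[ 0.52685945 -0.06621356  0.02258731] stn (np.float64(-0.05875924142625686), np.float64(-0.033914211797340894)) [-0.33093874 -3.05013822 -1.42024574] 0.003998480060461107
```

View pics/t27.png

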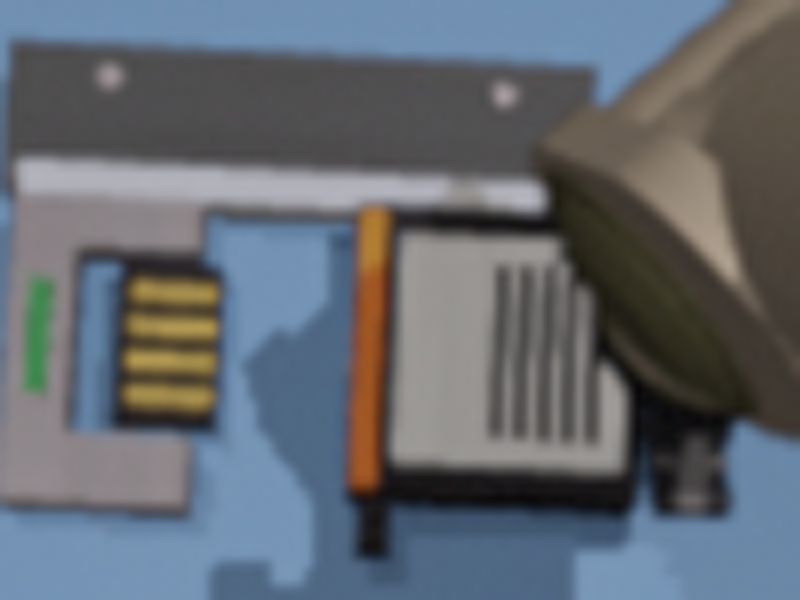

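>>> apply_moves(gripper=[0,0,0,0,0], slide=[[0,0,-0.005],[0,0,-0.005],[0,0,-0.005],[0,0,-0.005],[0,0,-0.005]], delta_rot=[[0,0,0],[0,0,0],[0,0,0],[0,0,0],[0,0,0]])

```text
t: 22.7
eef_pos: [0.5282, -0.0426, 0.0228]
eef_rot: [-0.489, -0.511, -0.488, 0.512]
force: [-1.2, -4.4, 2.2]
finger_gap: -0.0001
```

```bash
python3 - <<'E'
from h import *
o=get_obs();M=Rt(o);y=np.arctan2(M[1,1],M[0,1])-np.pi/2
print(o["eef_pos"],"stn",stn(o["eef_pos"]),o["force"],y-ST[2]+np.pi/2)
p=camera("top")
cv2.imwrite("pics/t28.png",cv2.resize(p["img"][160:235,225:325,::-1],None,fx=8,fy=8,interpolation=2))
E
```

```text
[ 0.52816528 -0.04257098  0.02278487] stn (np.float64(-0.05860590096672095), np.float64(-0.010236097049062106)) [-1.22190779 -4.43403293  2.20653671] 0.0019510758640379766
```

View pics/t28.png

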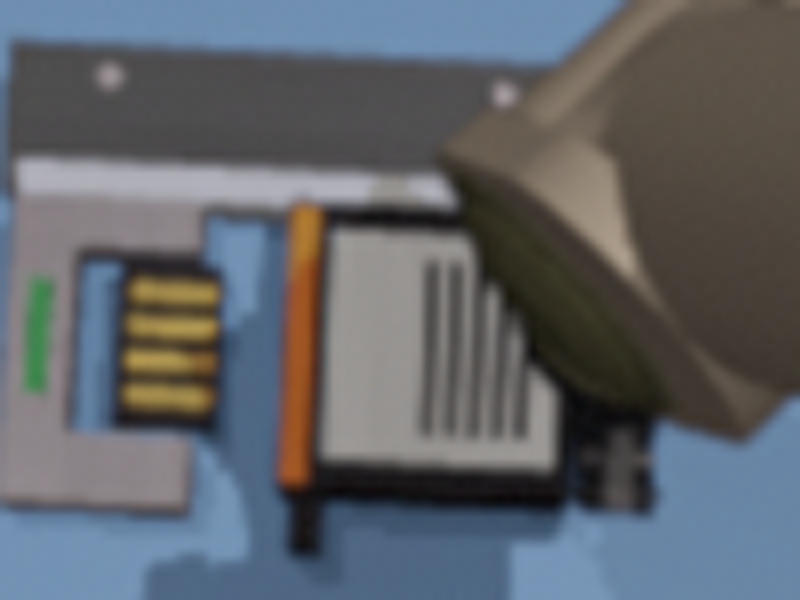

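>>> apply_moves(gripper=[0,0,0,0,0], slide=[[0,0,-0.005],[0,0,-0.005],[0,0,-0.004],[0,0,-0.003],[0,0,-0.003]], delta_rot=[[0,0,0],[0,0,0],[0,0,0],[0,0,0],[0,0,0]])

```text
t: 23.25
eef_pos: [0.5291, -0.0231, 0.0227]
eef_rot: [-0.489, -0.511, -0.488, 0.512]
force: [-0.4, -7.0, 5.2]
finger_gap: -0.0002
```

>>> apply_moves(gripper=[0,0,0], slide=[[0,0,-0.002],[0,0,-0.002],[0,0,-0.002]], delta_rot=[[0,0,0],[0,0,0],[0,0,0]])

```text
t: 23.55
eef_pos: [0.5293, -0.0183, 0.0227]
eef_rot: [-0.489, -0.511, -0.487, 0.513]
force: [-1.0, -11.9, 5.4]
finger_gap: 0.0002
```

```bash
python3 - <<'E'
from h import *
o=get_obs();M=Rt(o);y=np.arctan2(M[1,1],M[0,1])-np.pi/2
print(o["eef_pos"],"stn",stn(o["eef_pos"]),o["force"],y-ST[2]+np.pi/2)
p=camera("top")
cv2.imwrite("pics/t29.png",cv2.resize(p["img"][160:235,225:325,::-1],None,fx=8,fy=8,interpolation=2))
E
```

```text
[ 0.52926899 -0.01825035  0.02271686] stn (np.float64(-0.0586874493377886), np.float64(0.014109432674358987)) [ -0.98321018 -11.91028971   5.37649523] 0.0008595859334517009
```

View pics/t29.png

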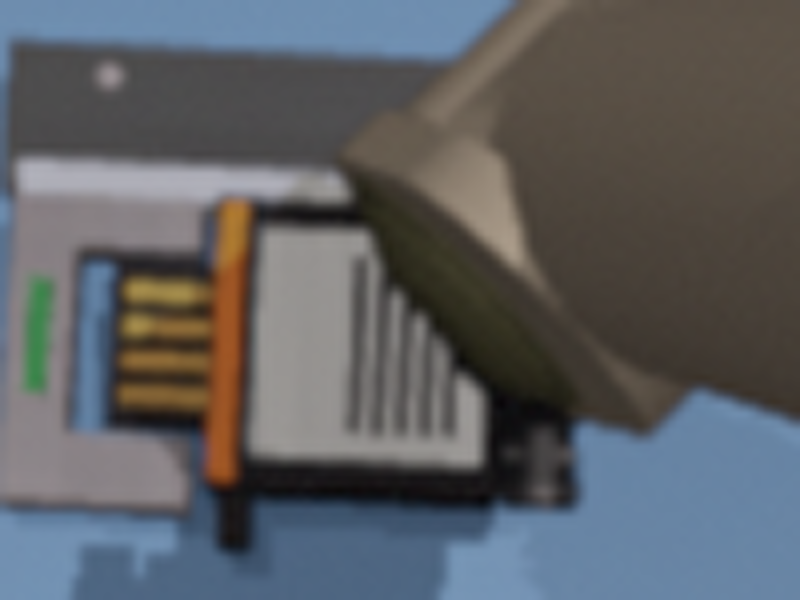

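>>> apply_moves(gripper=[0,0,0], slide=[[-0.0007,0,-0.001],[-0.0007,0,-0.0015],[-0.0007,0,-0.0015]], delta_rot=[[0,0,0],[0,0,0],[0,0,0]])

```text
t: 23.9
eef_pos: [0.5295, -0.0124, 0.0243]
eef_rot: [-0.488, -0.511, -0.488, 0.512]
force: [2.0, -11.7, -3.2]
finger_gap: -0.0006
```

>>> apply_moves(gripper=[0], slide=[[0.0003,0,0]], delta_rot=[[0,0,0]])

```text
t: 24.0
eef_pos: [0.5295, -0.0125, 0.0239]
eef_rot: [-0.488, -0.511, -0.488, 0.512]
force: [-0.0, -6.5, -3.2]
finger_gap: -0.0
```

```bash
python3 - <<'E'
from h import *
o=get_obs();M=Rt(o);y=np.arctan2(M[1,1],M[0,1])-np.pi/2
print(o["eef_pos"],"stn",stn(o["eef_pos"]),o["force"],y-ST[2]+np.pi/2)
p=camera("top")
cv2.imwrite("pics/t30.png",cv2.resize(p["img"][160:235,225:325,::-1],None,fx=8,fy=8,interpolation=2))
E
```

```text
[ 0.5294663  -0.01252527  0.02385307] stn (np.float64(-0.058769075080223374), np.float64(0.01983732410149097)) [-0.01536108 -6.522912   -3.21015671] 0.002580970797928739
```

View pics/t30.png

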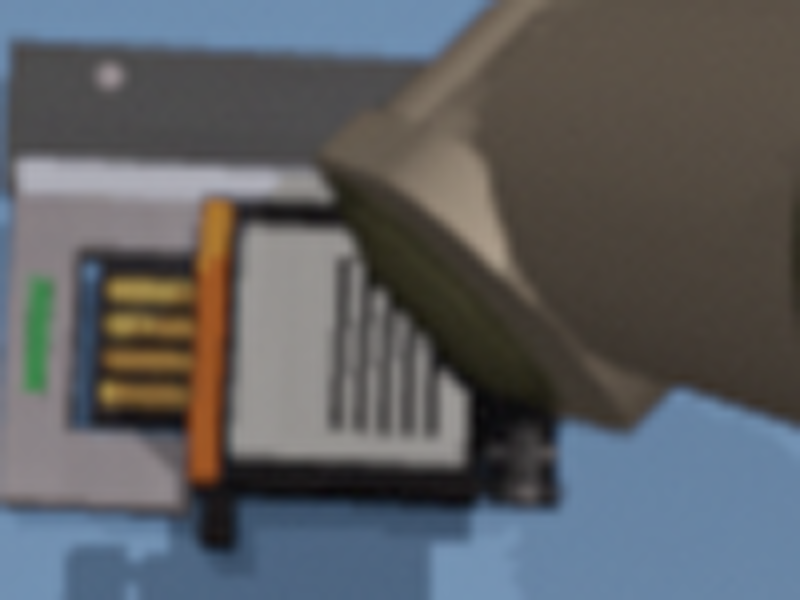

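>>> apply_moves(gripper=[0,0], slide=[[0.0004,0,-0.001],[0.0003,0,-0.001]], delta_rot=[[0,0,0],[0,0,0]])

```text
t: 24.25
eef_pos: [0.5294, -0.0125, 0.023]
eef_rot: [-0.489, -0.51, -0.487, 0.513]
force: [1.5, -13.7, -0.7]
finger_gap: 0.0001
```

>>> apply_moves(gripper=[0], slide=[[0,0,-0.0005]], delta_rot=[[0,0,0]])

```text
t: 24.35
eef_pos: [0.5294, -0.0125, 0.023]
eef_rot: [-0.489, -0.51, -0.487, 0.513]
force: [2.2, -15.0, -0.8]
finger_gap: -0.0001
```

>>> apply_moves(gripper=[0,0,0,0,0], slide=[[0,0,0.0005],[0,0,0],[0,0,0],[0,0,0],[0,0,0]], delta_rot=[[0,0,0],[0,0,0],[0,0,0],[0,0,0],[0,0,0]])

```text
t: 24.85
eef_pos: [0.5294, -0.0125, 0.023]
eef_rot: [-0.488, -0.511, -0.487, 0.513]
force: [1.5, -12.2, -2.0]
finger_gap: 0.0001
```

>>> apply_moves(gripper=[0,0,0,0,0], slide=[[0,0,0],[0,0,0],[0,0,0],[0,0,0],[0,0,0]], delta_rot=[[0,0,0],[0,0,0],[0,0,0],[0,0,0],[0,0,0]])

```text
t: 25.35
eef_pos: [0.5295, -0.0125, 0.023]
eef_rot: [-0.488, -0.511, -0.487, 0.513]
force: [1.3, -11.8, -1.7]
finger_gap: 0.0
```

```bash
python3 - <<'E'
from h import *
o=get_obs();print(o["t"],o["eef_pos"],o["force"])
p=camera("side")
cv2.imwrite("pics/s31.png",cv2.resize(p["img"][165:240,230:320,::-1],None,fx=8,fy=8,interpolation=2))
E
```

```text
25.35 [ 0.52946333 -0.0124899   0.02302432] [  1.29478865 -11.84885588  -1.73610664]
```

View pics/s31.png

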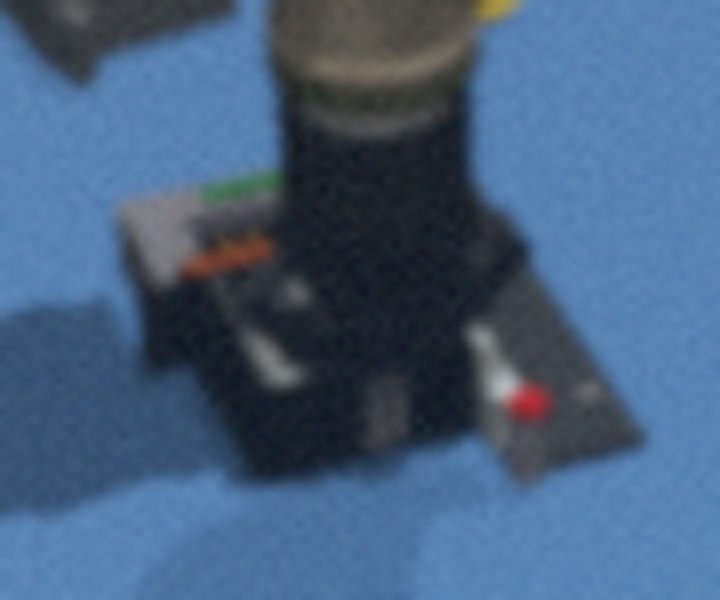

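>>> apply_moves(gripper=[0,0,0,0,0], slide=[[0,0,0.003],[0,0,0.006],[0,0,0.01],[-0.04,0,0.01],[-0.045,0,0.01]], delta_rot=[[0,0,0],[0,0,0],[0,0,0],[0,0,0],[0,0,0]])

```text
t: 25.9
eef_pos: [0.5267, -0.0487, 0.1077]
eef_rot: [-0.488, -0.51, -0.49, 0.512]
force: [1.3, -0.6, -0.1]
finger_gap: -0.0
```

>>> apply_moves(gripper=[0,0,0,0], slide=[[0,0,0.04],[0,0,0.04],[0,0,0.04],[0,0,0]], delta_rot=[[0,0,0],[0,0,0],[0,0,0],[0,0,0]])

```text
t: 26.3
eef_pos: [0.5209, -0.1753, 0.1076]
eef_rot: [-0.487, -0.512, -0.486, 0.514]
force: [-0.2, -0.6, 0.1]
finger_gap: -0.0002
```

```bash
python3 - <<'E'
from h import *
o=get_obs();print(o["t"],o["eef_pos"],o["force"])
p=camera("top")
c,s=np.cos(ST[2]),np.sin(ST[2])
home=(ST[0]+c*-.058-s*.083,ST[1]+s*-.058+c*.083,ST[2]-np.pi/2);print(home)
overlay(p,home,"pics/t32o.png",c0=225,r0=160,w=80,h=60)
cv2.imwrite("pics/t32.png",cv2.resize(p["img"][160:220,225:305,::-1],None,fx=10,fy=10,interpolation=2))
for d in outline_of("module",p)[:3]:
    print(d["score"],d["position"])
    if abs(d["position"][0]-268)<12: r=fit(p,d["mask"],MOD,home);print(r,stn(r[0]),r[0][2]-home[2])
E
```

```text
26.3 [ 0.52094614 -0.17534282  0.10757151] [-0.21927902 -0.57000651  0.10560828]
(np.float64(0.5333092678389687), np.float64(0.05052507793608585), -1.6194963267948965)
0.88 [265.7, 204.7]
(array([ 0.53289124,  0.04930866, -1.61852193]), np.float64(47.875), np.float32(1427.0)) (np.float64(-0.05835831367656806), np.float64(0.0817646767781184)) 0.0009743947272815578
0.8 [372.8, 267.3]
0.6 [335.8, 138.1]
```

View pics/t32.png

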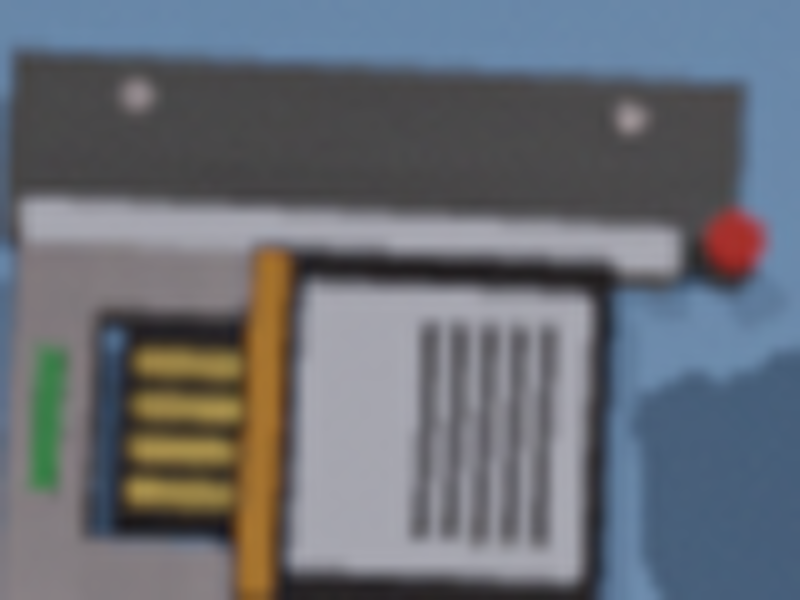

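View pics/t32o.png

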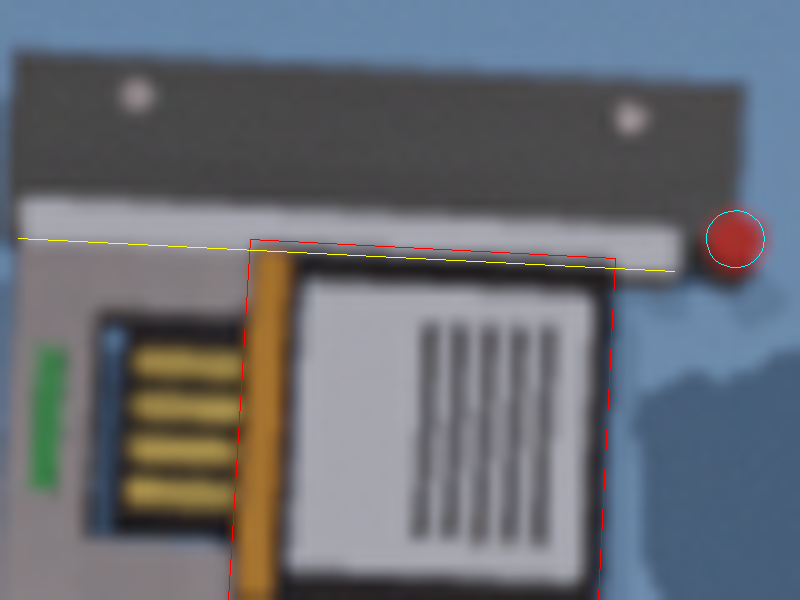

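>>> apply_moves(gripper=[0,0,0,0,0], slide=[[0,0,-0.04],[0,0,-0.04],[0,0,-0.04],[0,0,0],[0.04,0,0]], delta_rot=[[0,0,0],[0,0,0],[0,0,0],[0,0,0],[0,0,0]])

```text
t: 26.9
eef_pos: [0.5306, -0.0455, 0.0709]
eef_rot: [0.491, 0.512, 0.488, -0.508]
force: [1.0, -1.2, -1.3]
finger_gap: -0.0
```

>>> apply_moves(gripper=[0,0,0,0,0], slide=[[0.045,0,0],[0,0,-0.012],[0,0,-0.012],[0,0,-0.008],[0,0,-0.003]], delta_rot=[[0,0,0],[0,0,0],[0,0,0],[0,0,0],[0,0,0]])

```text
t: 27.4
eef_pos: [0.5302, -0.0126, 0.0247]
eef_rot: [0.489, 0.511, 0.488, -0.511]
force: [-0.3, -3.9, 4.7]
finger_gap: -0.0
```

>>> apply_moves(gripper=[0,0], slide=[[0,0,-0.002],[0,0,-0.001]], delta_rot=[[0,0,0],[0,0,0]])

```text
t: 27.6
eef_pos: [0.5299, -0.0126, 0.0242]
eef_rot: [-0.489, -0.511, -0.487, 0.512]
force: [0.8, -8.0, 4.6]
finger_gap: 0.0001
```

Same stop position (y -0.0126). Build up to about 15 N and hold.

>>> apply_moves(gripper=[0,0,0], slide=[[-0.0006,0,-0.001],[-0.0004,0,-0.0008],[0,0,0]], delta_rot=[[0,0,0],[0,0,0],[0,0,0]])

```text
t: 27.9
eef_pos: [0.5298, -0.0125, 0.0247]
eef_rot: [-0.489, -0.511, -0.487, 0.513]
force: [2.4, -9.4, -2.4]
finger_gap: -0.0001
```

>>> apply_moves(gripper=[0,0,0], slide=[[0,0,-0.0015],[0.0002,0,-0.001],[0,0,0]], delta_rot=[[0,0,0],[0,0,0],[0,0,0]])

```text
t: 28.2
eef_pos: [0.5298, -0.0125, 0.0244]
eef_rot: [-0.489, -0.51, -0.485, 0.515]
force: [3.3, -16.5, -0.7]
finger_gap: 0.0001
```

>>> apply_moves(gripper=[0,0,0,0,0], slide=[[0,0,0.0003],[0,0,0],[0,0,0],[0,0,0],[0,0,0]], delta_rot=[[0,0,0],[0,0,0],[0,0,0],[0,0,0],[0,0,0]])

```text
t: 28.7
eef_pos: [0.5298, -0.0125, 0.0244]
eef_rot: [-0.489, -0.511, -0.486, 0.515]
force: [2.0, -16.0, -1.4]
finger_gap: 0.0008
```

>>> apply_moves(gripper=[0,0,0,0,0], slide=[[0,0,0],[0,0,0],[0,0,0],[0,0,0],[0,0,0]], delta_rot=[[0,0,0],[0,0,0],[0,0,0],[0,0,0],[0,0,0]])

```text
t: 29.2
eef_pos: [0.5298, -0.0125, 0.0244]
eef_rot: [-0.489, -0.511, -0.486, 0.515]
force: [2.2, -15.8, -1.6]
finger_gap: 0.0001
```

>>> apply_moves(gripper=[0,0,0,0,0], slide=[[0,0,0.003],[0,0,0.006],[0,0,0.01],[-0.04,0,0.01],[-0.045,0,0.01]], delta_rot=[[0,0,0],[0,0,0],[0,0,0],[0,0,0],[0,0,0]])

```text
t: 29.7
eef_pos: [0.5266, -0.046, 0.1087]
eef_rot: [-0.488, -0.51, -0.49, 0.512]
force: [1.4, -0.0, 0.7]
finger_gap: -0.0
```

>>> apply_moves(gripper=[0,0,0,0,0], slide=[[0,0,0.04],[0,0,0.04],[0,0,0.04],[0,0,0],[0,0,0]], delta_rot=[[0,0,0],[0,0,0],[0,0,0],[0,0,0],[0,0,0]])

```text
t: 30.2
eef_pos: [0.522, -0.1668, 0.1088]
eef_rot: [-0.488, -0.512, -0.488, 0.512]
force: [0.4, -0.1, -0.0]
finger_gap: -0.0002
```

```bash
python3 - <<'E'
from h import *
o=get_obs();print(o["t"],o["eef_pos"],o["force"])
p=camera("top")
home=(.5333,.0505,ST[2]-np.pi/2)
cv2.imwrite("pics/t33.png",cv2.resize(p["img"][160:235,205:305,::-1],None,fx=8,fy=8,interpolation=2))
for d in outline_of("module",p)[:3]:
    if abs(d["position"][0]-268)<12: r=fit(p,d["mask"],MOD,home);print(r,stn(r[0]),r[0][2]-home[2])
E
```

```text
30.2 [ 0.52197261 -0.16676451  0.10878162] [ 0.44439973 -0.05833846 -0.01162872]
(array([ 0.53291721,  0.04871292, -1.61761854]), np.float64(54.8125), np.float32(1434.0)) (np.float64(-0.05830337360385703), np.float64(0.08117090479935084)) 0.0018777843162827157
```

View pics/t33.png

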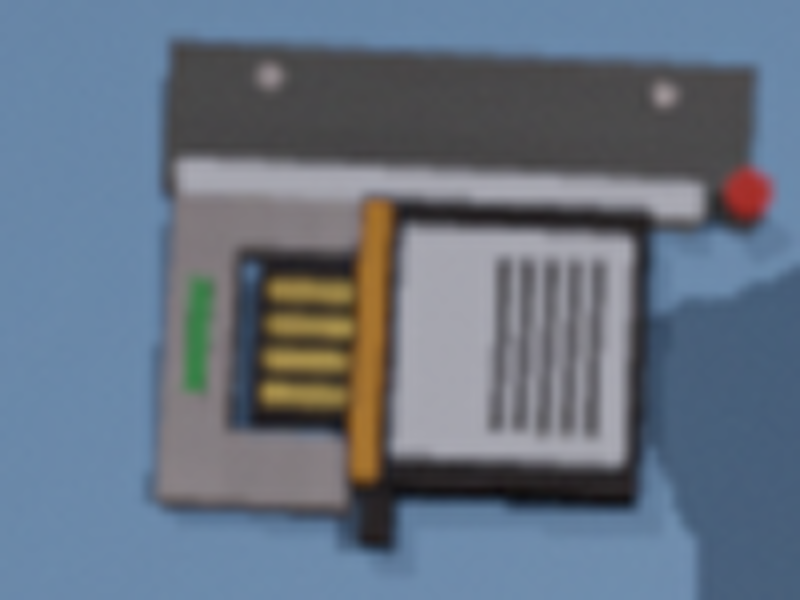

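The picture shows the module flush on the fence and against the end stop. Its stripe is towards the shuttle, which is pushed in, and the arm is clear.

```bash
python3 -c "
from station import *
print(finish_job())"
```

```text
the job is handed in; nothing more can be done
None
```

The module is home on the end stop with the shuttle pushed in. I handed the job in at about 30 s with the arm clear, and `finish_job()` gave no verdict.

**What I did:**
- I pushed the black module by its lug against the red-tipped post and swung it round clockwise.
- On the way to the post the module turned too early. I moved it back from its +x side before the swing, which is not in the task description.
- While sliding along the fence it over-turned by about 0.3 rad, so I pressed it square against the fence from its free side.
- I then slid it along the fence from its trailing face until it stopped.
- I pressed twice: about 12 N for 1 s, then about 16 N for 1 s. The second press is above the 12 N asked for. I added it because mat and shuttle friction could have left the first one barely over 4 N on the stop.

**Last checks:**
- **Stop:** the finger stopped at the same place in both presses (y ≈ -0.0125 m) while the force rose, so the module was against the stop.
- **Position:** the final outline fit put the module at station (-58.3, 81.2) mm against a nest of (-58, 83) mm, square within 0.002 rad. Reading the picture edges by eye put it about 1.7 mm off in x, the same bias as when it was pressed flush on the fence.
- **Forces:** the highest horizontal tool force I read was about 16.5 N. I only read forces at the end of each move, so brief peaks in between are not covered.
- **Not measured:** I judged the shuttle's travel from contact and the last picture only. I saw nothing else disturbed in the pictures I took, but did not check each object separately.

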